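Stand the fallen dabba up against the stone

TASK

Put the katori that stands in the way between the foot of the lying dabba and the grinding stone upright on the steel plate beside the katori already there. Then slide the dabba along the table until its foot butts against the long side of the stone and, with the foot staying on the table and against the stone, raise the cap end until the dabba stands upright there: do not lift it off the table and do not let it drop on to its foot. Leave it standing free against the stone, and leave the other katoris, the plate, the tumbler and the scoop where they are.

Things in the scene. Friction and masses are not known exactly. Their poses are not given: they have to be found in the camera images.
- dabba_foot (a point): centre of the flat foot disc of the closed steel dabba, a loose cylinder on its side (about 0.6 kg, may roll): body 78 mm in diameter, 120 mm long (too wide to grip), then a twist cap, diameter 46 mm, length 50 mm, on the same axis; 170 mm in all. x is its axis, foot to cap (up when it stands). Lying, this point is 39 mm above the table
- dabba_cap (a point): centre of the dabba's twist cap (46 mm diameter, 50 mm long), on the dabba's axis 145 mm from the foot disc and 25 mm from the step between body and cap; the cap is firmly shut and can be gripped and pulled; x as for dabba_foot
- stone_face (a point): grey stone grinding slab, 110 x 220 mm and 40 mm high, lying flat and immovable on the table. This point is the centre of its long side that faces the dabba's foot, 20 mm above the table; x points level out of that side towards the dabba, y runs along the side (110 mm to either end), z is up
- plate_in (a point): centre of the flat inner floor of the round steel plate, 4 mm above its underside; floor radius 105 mm, sloping rim 122 mm in radius and 16 mm high; loose, 0.4 kg
- katori_a_mid (a point): steel katori, an open round bowl exactly like the other two, 36 mm high, outside diameter 54 mm at the foot, 63 mm from 8 mm up, 64 mm at the rim, wall 3 mm, 90 g; this point is on its axis, half-way up (18 mm above its underside); z is its axis. It stands on the plate, about 55 mm from the plate's centre, and stays there
- katori_b_mid (a point): steel katori, an open round bowl exactly like the other two, 36 mm high, outside diameter 54 mm at the foot, 63 mm from 8 mm up, 64 mm at the rim, wall 3 mm, 90 g; this point is on its axis, half-way up (18 mm above its underside); z is its axis. It stands on the table: either in the way between the dabba's foot and the stone, or beside the work
- katori_c_mid (a point): steel katori, an open round bowl exactly like the other two, 36 mm high, outside diameter 54 mm at the foot, 63 mm from 8 mm up, 64 mm at the rim, wall 3 mm, 90 g; this point is on its axis, half-way up (18 mm above its underside); z is its axis. It stands on the table: either in the way between the dabba's foot and the stone, or beside the work
- tumbler_mid (a point): steel tumbler standing on the table, a bystander: 95 mm high, 50 mm in diameter at the foot and 64 mm at the rim; this point is on its axis half-way up; z is its axis
- scoop_mid (a point): flat grey plastic rice scoop lying on the table, a bystander: 210 mm long along its x (handle 110 mm to -x, 20 mm wide; blade 100 mm to +x, 60 mm wide), 11 mm high; this point is on its middle line where handle and blade meet
- dabba: the whole dabba; origin and axes as point dabba_foot
- stone: the whole stone; origin at the centre of its underside, axes as point stone_face
- katori_b: the whole katori b; origin at the centre of its underside
- katori_c: the whole katori c; origin at the centre of its underside
Not all that is in view belongs to the job. What is shaped like the dabba but purple is not meant.

How it is judged (in metres and radians):
On the way, in this order (a step that is already met when the one before it is completed fails the run):
1. the katori that stood in the way is upright on the plate and let go (((horizontal distance between katori_b_mid and plate_in below 0.085 m and height (world z) of katori_b_mid below 0.028 m and angle between katori_b_mid's own z axis and vertical below 0.12 rad and distance of katori_b_mid from where it was at the start of the episode above 0.08 m and contact force between the fingers and katori_b below 0.1 N) or (horizontal distance between katori_c_mid and plate_in below 0.085 m and height (world z) of katori_c_mid below 0.028 m and angle between katori_c_mid's own z axis and vertical below 0.12 rad and distance of katori_c_mid from where it was at the start of the episode above 0.08 m and contact force between the fingers and katori_c below 0.1 N))), for 0.2 s.
2. the dabba's foot butts against the stone's side, the dabba still lying (contact force between dabba and stone above 0.3 N and angle between dabba_foot's own x axis and vertical above 1.2 rad and x of dabba_foot in the frame of stone_face below 0.015 m), for 0.02 s.
3. the dabba is half raised (30 to 65 degrees off vertical) with its foot on the table and against the stone (angle between dabba_foot's own x axis and vertical between 0.52 and 1.13 rad and x of dabba_foot in the frame of stone_face below 0.03 m and height (world z) of dabba_foot below 0.046 m), for 0.1 s.
At the end, for the whole second after the job is handed in: Dabba upright (3 deg), at rest, foot within 15 mm of the stone's long side and its length; the katori from the way and katori a upright on the plate floor (85 mm from centre); moved: plate under 30 mm, katori a 40 mm, other katori, tumbler and scoop 20 mm (angle between dabba_foot's own x axis and vertical below 0.05 rad and height (world z) of dabba_foot below 0.004 m and x of dabba_foot in the frame of stone_face between 0.03 and 0.054 m and y of dabba_foot in the frame of stone_face between -0.1 and 0.1 m and linear speed of dabba below 0.02 m/s and ((horizontal distance between katori_b_mid and plate_in below 0.085 m and height (world z) of katori_b_mid below 0.028 m and angle between katori_b_mid's own z axis and vertical below 0.12 rad and distance of katori_c_mid from where it was at the start of the episode below 0.02 m) or (horizontal distance between katori_c_mid and plate_in below 0.085 m and height (world z) of katori_c_mid below 0.028 m and angle between katori_c_mid's own z axis and vertical below 0.12 rad and distance of katori_b_mid from where it was at the start of the episode below 0.02 m)) and horizontal distance between katori_a_mid and plate_in below 0.085 m and height (world z) of katori_a_mid below 0.028 m and angle between katori_a_mid's own z axis and vertical below 0.12 rad and distance of katori_a_mid from where it was at the start of the episode below 0.04 m and distance of plate_in from where it was at the start of the episode below 0.03 m and distance of each of tumbler_mid, scoop_mid from where it was at the start of the episode below 0.02 m); the robot touches nothing.
It fails at once if the dabba is lifted off the table (by more than about 20 mm) (height (world z) of dabba_foot above 0.06 m or (angle between dabba_foot's own x axis and vertical below 0.6 rad and height (world z) of dabba_foot above 0.044 m) or (angle between dabba_foot's own x axis and vertical below 0.25 rad and height (world z) of dabba_foot above 0.03 m)).
It fails at once if the dabba drops or is flung: it turns faster than 3 rad/s (angular speed of dabba above 3 rad/s).
It fails at once if a katori is tipped over (angle between any of katori_a_mid, katori_b_mid, katori_c_mid's own z axis and vertical above 0.6 rad).
It fails at once if the tumbler is tipped over (angle between tumbler_mid's own z axis and vertical above 0.5 rad).
It also fails if it takes over 69 s, if anything falls off the work surface, if the arm or the gripper's body presses on something with over 40 N, if the wrist force passes 120 N, or if a joint passes its speed limit or range.

ROBOT

A 7-joint arm with a two-finger parallel gripper is mounted at the origin on the work surface. World frame = base frame: x ahead of the robot, y to its left, z up, the work surface at z = 0. Lengths are in m, angles in degrees, forces in N, time in s.
With the tool pointing down it reaches from about 0.425 to 0.875 m from the base axis. Payload 4.7 kg.
Tool frame: the origin (TCP) lies at the very end of the fingers, on their centre line; the grasp point (between the pads) lies env.tcp_to_grasp behind it (env.tcp_to_grasp is the distance from the TCP to the grasp point, in m); z points along the fingers, x is the direction in which the jaws open and shut, and the axes are right-handed (so a half turn about z gives the same grasp; the last joint's range is limited). The gripper opens to 87 mm and grips with 3 to 60 N. Pads are 19 mm wide; open, the fingers measure 117 mm over their backs; the gripper's body (75 mm by 190 mm) begins 51 mm behind the grasp point.
Start: joints at [68.417, 18.392, -4.016, 83.108, 1.295, 78.541, -3.26], TCP at [0.248, -0.601, 0.188] pointing down, gripper open.
Joint ranges: [-163.93, 163.93], [-17.29, 119.83], [-79.2, 71.16], [3.27, 140.29], [-89.18, 269.18], [5.43, 117.66], [-154.24, 154.24]. Speed limits (degrees/s): [147.25, 147.25, 180, 180, 180, 180, 180].

INTERFACE

Orientations are given as [roll, pitch, yaw] about the fixed x, y, z axes, in that order (R = Rz(yaw) Ry(pitch) Rx(roll)).
In Python, from cell import env gives the robot as it stands. The module is installed in compiled form; this text tells all that it offers.
- The arm moves only by the tool send_rows, never from a script. Its argument "steps" is a list of rows, each a list of 3 entries, a list of its own where there are three numbers: the shift along the tool's x, y, z in m, then the turn, a rotation vector about the tool's x, y, z in rad, then the finger opening in m, from 0 to 0.087. A call has exactly 5 rows; each row is the pose to reach, as a shift and turn from the pose commanded when the call began, along the tool's axes at that moment; what a row does not reach only later rows make up. A row lasts 1/12 s, in which the tool goes at most 41.7 mm and 7.16 degrees, less where a joint would pass 70% of its speed; a pose out of reach is approached as far as the arm can. A call with a gripper value outside its range is refused whole. The fingers move at their own pace and stop on an object; "grip_force" is the grip in N (left out, the last holds). Time passes only in rows, so rows that repeat a pose let the fingers close, or fill a call up. It gives the time, the measured TCP pose, the force and the opening at its end, in the units of the state.
- env.get_obs(): the state, without advancing time (a new reading comes with each control period).
- env.read_camera(name): name is "scene" or "top"; returns a dict with "pixels" (420x560x3 uint8, red, green, blue), "fx", "fy", "cx", "cy" (pixels), "position" and "rotation" of the camera in the world. Camera axes: x right, y up, looking along -z (the intrinsics and any distortion apply to the point x, -y, -z); pixel columns grow to the right and rows downward; lengths in m; the calibration is good to about 2 mm. A picture is of the moment at which its call begins. There is no depth.
- env.sign_off(): hands the job in, once; it reports no verdict.
The state is a dict: "time_s": time; "qpos": joint angles; "joint_velocities": joint speeds; "effort": joint torques, N m; "tool_pos": TCP position; "tool_rot": TCP orientation; "force": force on the tool from outside, world axes, zero at the start; "wrist_torque": the same for the moment, N m; "grip_width": finger opening in m.
Only numpy, scipy, OpenCV 4.12 (cv2) and the standard library are available. Lean on these libraries where they do the work, as an engineer would, in place of code of your own. Each camera call takes 0.05 s, during which the arm holds its last target.

## Working session

There is one attempt and no reset: what is moved stays moved. The work goes in short steps, Python scripts to look and compute and a tool call to move; the robot and the scene stay as the last step left them, time stands still between calls to the robot, and variables do not carry over. Pictures are saved under pics/ and viewed, and the job is handed in when it is done.

Besides the shell and the picture viewer there is one more tool, called after "Call:" by a JSON object that holds its "api" and its "payload", one argument or row to a line. send_rows: Moves the arm, as the interface text tells. Its arguments: {"type":"object","properties":{"steps":{"type":"array"},"grip_force":{"type":"number"}},"required":["steps"]}

```bash
mkdir -p pics; ls
python3 - <<'E'
from cell import env
import cv2,numpy as np
o=env.get_obs(); print(o); print(env.tcp_to_grasp)
for n in("scene","top"):
    c=env.read_camera(n); cv2.imwrite(f"pics/{n}0.png",cv2.resize(c["pixels"][:,:,::-1],(784,588),interpolation=cv2.INTER_CUBIC))
    print({k:v for k,v in c.items() if k!="pixels"})
E
```

```text
pics
{'time_s': 0.0, 'qpos': array([68.41606267, 18.43915277, -4.01495358, 83.17290435,  1.29399006,
       78.54105707, -3.26025361]), 'joint_velocities': array([-0.0121735 ,  0.02622363, -0.03990895,  0.01933074, -0.05593422,
       -0.08474316, -0.05308027]), 'effort': array([ 3.74180272e-04, -4.91288638e+01, -4.03594449e-01, -3.12524521e+01,
       -6.39846898e-02,  4.37054154e-02,  1.48402469e-04]), 'tool_pos': array([ 0.24732928, -0.6004504 ,  0.18647794]), 'tool_rot': array([ 1.79995132e+02,  1.07932225e-01, -6.76073654e+01]), 'force': array([-0.5858477 ,  0.22382149,  0.20944877]), 'wrist_torque': array([-0.00275664, -0.0207276 ,  0.01521429]), 'grip_width': 0.08743150314760126}
0.0187
{'fx': 505.31248983018304, 'fy': 505.31248983018304, 'cx': 277.21267022533965, 'cy': 195.37234773981012, 'position': array([ 1.39990947, -0.07616203,  0.83679666]), 'rotation': array([48.28561801, -1.23645081, 87.82966448])}
{'fx': 422.7312131413541, 'fy': 422.7312131413541, 'cx': 279.81596192793654, 'cy': 207.48572932046514, 'position': array([ 0.46173951, -0.0376481 ,  1.03550021]), 'rotation': array([  4.76147888,   1.14211431, -90.75791817])}
```

View pics/scene0.png

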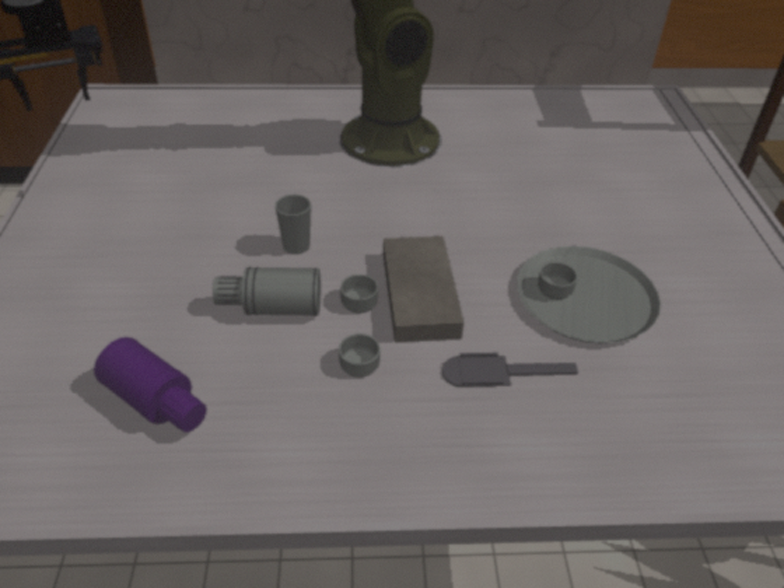

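View pics/top0.png

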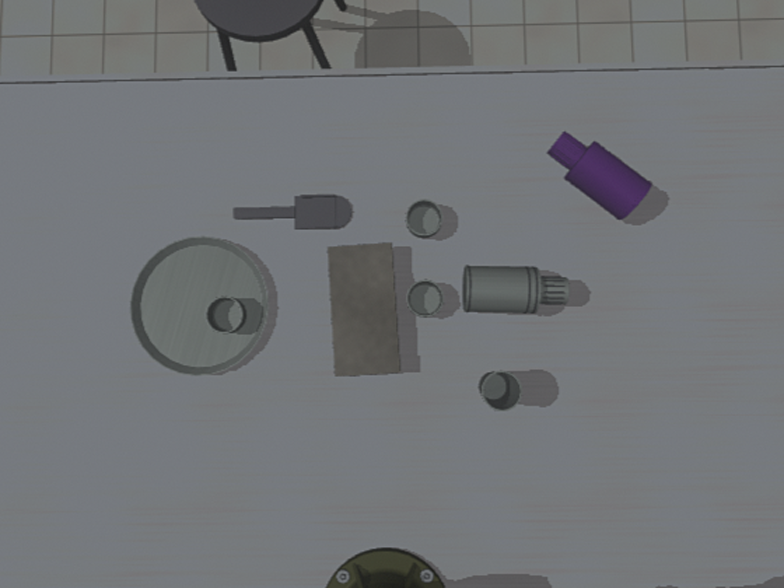

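The views show the dabba lying at about (500,290) in the top picture with its cap to the right. One katori, at (425,298), stands between it and the stone at (365,310). The other is at (424,218), the plate at (203,305), the tumbler at (498,389) and the scoop at (295,212).

```bash
cat > h.py <<'E'
import numpy as np,cv2
from scipy.spatial.transform import Rotation as R
from cell import env
def cam(n): return env.read_camera(n)
def ray(c,u,v):
    d=np.array([(u-c["cx"])/c["fx"],-(v-c["cy"])/c["fy"],-1.])
    return R.from_euler('xyz',c["rotation"],degrees=True).apply(d)
def onz(c,u,v,z):
    d=ray(c,u,v);p=c["position"];return p+d*(z-p[2])/d[2]
def proj(c,P):
    q=R.from_euler('xyz',c["rotation"],degrees=True).inv().apply(np.atleast_2d(P)-c["position"])
    return np.c_[c["cx"]+c["fx"]*q[:,0]/-q[:,2], c["cy"]-c["fy"]*q[:,1]/-q[:,2]]
def crop(c,x0,y0,w,h,s,name):
    im=c["pixels"][y0:y0+h,x0:x0+w,::-1]
    im=cv2.convertScaleAbs(im,alpha=1.5); cv2.imwrite("pics/"+name,cv2.resize(im,None,fx=s,fy=s,interpolation=cv2.INTER_CUBIC))
E
python3 - <<'E'
from h import *
c=cam("top"); s=cam("scene")
crop(c,225,130,195,150,4,"t1.png")
crop(s,140,130,200,150,4,"s1.png")
k=1.4
for n,u,v,z in[("kat way rim",425,298,.036),("kat other",424,218,.036),("kat a",229,314,.040),("plate rim",203,305,.016),("tumbler rim",493,383,.095),
 ("st bl",328,248,.04),("st tl",393,243,.04),("st r",400,374,.04),("st rr",335,376,.04),("foot L",463,289,.039),("cap end",568,289,.039)]:
    print(n,onz(c,u/k,v/k,z).round(4))
for n,u,v,z in[("kat way rim",359,288,.036),("kat other",359,347,.036),("kat a",557,274,.04),("stone nl",397,332,.04),("stone fl",384,240,.04)]:
    print("S",n,onz(s,u/k,v/k,z).round(4))
E
```

```text
kat way rim [ 0.5317 -0.0749  0.036 ]
kat other [ 0.6688 -0.0757  0.036 ]
kat a [0.5091 0.257  0.04  ]
plate rim [0.5265 0.3097 0.016 ]
tumbler rim [ 0.3923 -0.1769  0.095 ]
st bl [0.6191 0.0886 0.04  ]
st tl [ 0.6259 -0.0221  0.04  ]
st r [ 0.4049 -0.0308  0.04  ]
st rr [0.4029 0.0778 0.04  ]
foot L [ 0.5457 -0.1391  0.039 ]
cap end [ 0.5431 -0.3151  0.039 ]
S kat way rim [ 0.5381 -0.0746  0.036 ]
S kat other [ 0.67   -0.0755  0.036 ]
S kat a [0.5123 0.2629 0.04  ]
S stone nl [ 0.6434 -0.0165  0.04  ]
S stone fl [ 0.417 -0.029  0.04 ]
```

View pics/t1.png

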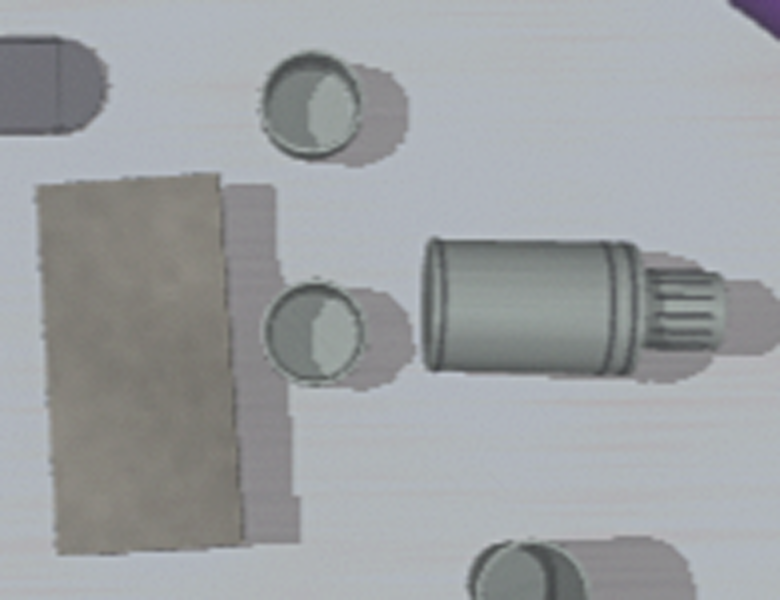

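View pics/s1.png

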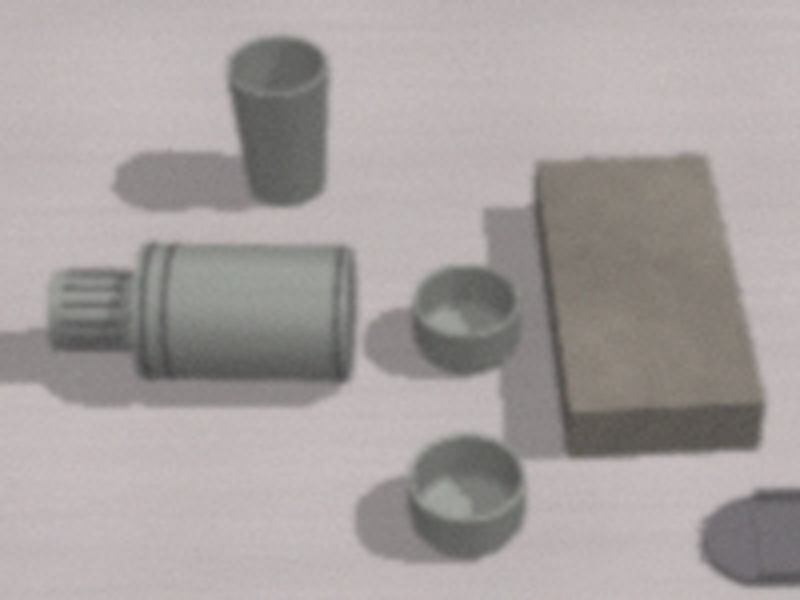

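```bash
cat >> h.py <<'E'
def rel(pos,rpy,tp,trpy):
    A=R.from_euler('xyz',rpy,degrees=True);B=R.from_euler('xyz',trpy,degrees=True)
    return A.inv().apply(np.array(tp)-pos).round(4).tolist(),(A.inv()*B).as_rotvec().round(4).tolist()
E
python3 - <<'E'
from h import *
p0=[.248,-.601,.188];r0=[180,0,-67.66]
print(rel(p0,r0,[.534,-.075,.15],[180,0,0]))
print(rel([.534,-.075,.15],[180,0,0],[.534,-.075,.008],[180,0,0]))
# overlays
c=cam("top");s=cam("scene")
def dab(f,yaw):
    a=np.array([np.cos(yaw),np.sin(yaw),0]);n=np.array([-a[1],a[0],0]);z=np.array([0,0,1.])
    t=np.linspace(0,2*np.pi,40);out=[]
    for d,r in((0,.039),(.12,.039),(.12,.023),(.17,.023)):
        out.append(np.array(f)+a*d+r*np.outer(np.cos(t),n)+r*np.outer(np.sin(t),z))
    return out
def circ(x,y,z,r):
    t=np.linspace(0,2*np.pi,40);return np.c_[x+r*np.cos(t),y+r*np.sin(t),0*t+z]
t=np.array([.9992,.039,0]);n=np.array([.039,-.9992,0]);m=np.array([.5154,-.0265,.04])
st=np.array([m+t*.11,m-t*.11,m-t*.11-n*.11,m+t*.11-n*.11,m+t*.11])
L=[*dab([.545,-.142,.039],np.radians(-90.8)),circ(.534,-.075,.036,.032),circ(.534,-.075,0,.027),circ(.669,-.0755,.036,.032),circ(.511,.26,.04,.032),circ(.5265,.3097,.016,.122),circ(.392,-.178,.095,.032),circ(.392,-.178,0,.025),st,st*[1,1,0]]
for nm,C,(x0,y0) in(("t2",c,(225,130)),("s2",s,(140,130))):
    im=cv2.convertScaleAbs(cv2.resize(C["pixels"][:,:,::-1],None,fx=4,fy=4,interpolation=cv2.INTER_CUBIC),alpha=1.4)
    for l in L: cv2.polylines(im,[((proj(C,l)+.5)*4).astype(np.int32)],False,(0,0,255),1)
    cv2.imwrite(f"pics/{nm}.png",im[y0*4:y0*4+600,x0*4:x0*4+800])
    if nm=="t2": cv2.imwrite("pics/t2p.png",im[600:1200,340:1140])
E
```

```text
([-0.3778, -0.4645, 0.038], [0.0, 0.0, -1.1809])
([0.0, -0.0, 0.142], [0.0, 0.0, 0.0])
```

View pics/t2.png

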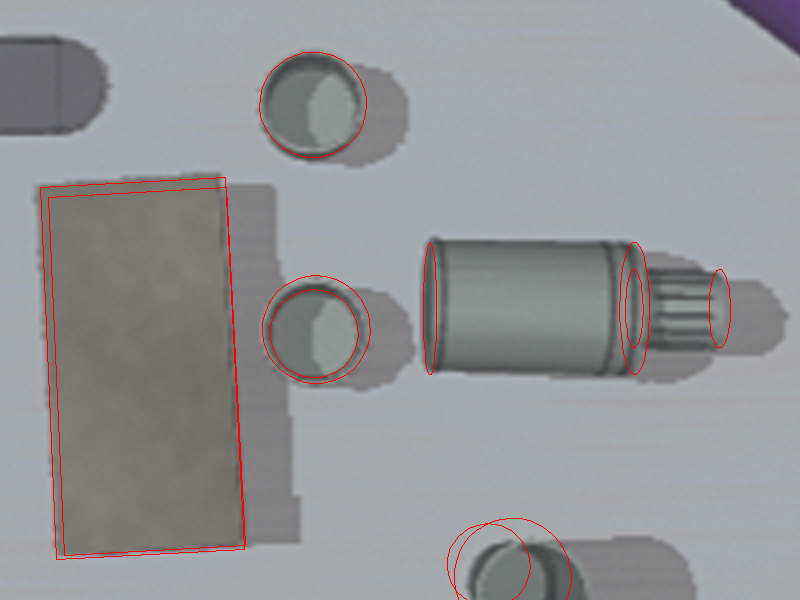

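View pics/s2.png

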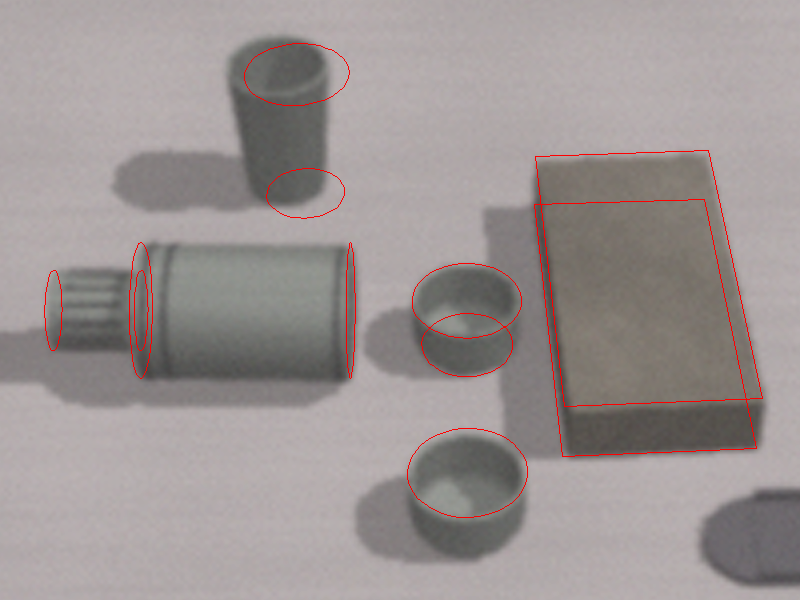

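View pics/t2p.png

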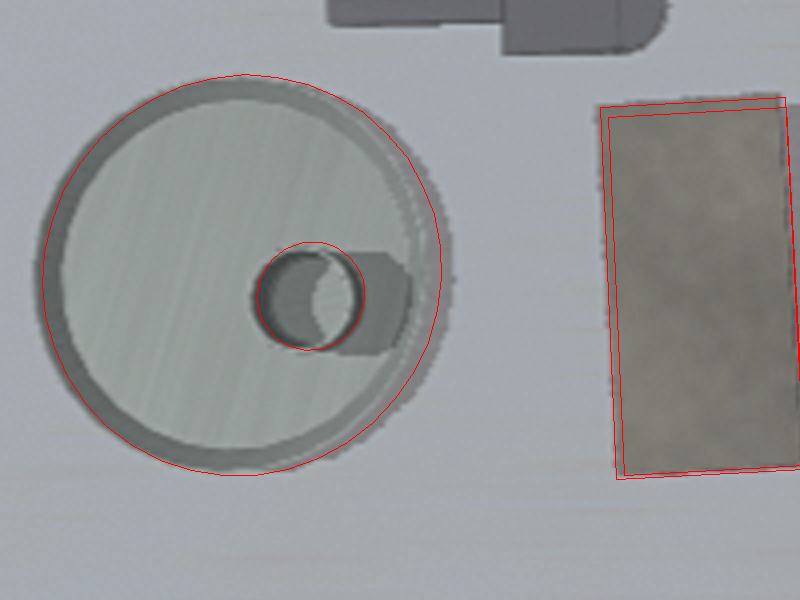

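```bash
cat >> h.py <<'E'
def plan(p0,r0,p1,r1,n,g):
    from scipy.spatial.transform import Slerp
    p0=np.array(p0);p1=np.array(p1);S=Slerp([0,1],R.from_euler('xyz',[r0,r1],degrees=True))
    for k in range(0,n,5):
        A=S(k/n);a=p0+(p1-p0)*k/n
        print([[A.inv().apply(p0+(p1-p0)*j/n-a).round(4).tolist(),(A.inv()*S(j/n)).as_rotvec().round(4).tolist(),g] for j in range(k+1,k+6)])
E
python3 - <<'E'
from h import *
plan([.248,-.601,.188],[180,0,-67.66],[.534,-.0745,.15],[180,0,0],20,.087)
E
```

```text
[[[-0.0189, -0.0232, 0.0019], [0.0, 0.0, -0.059], 0.087], [[-0.0378, -0.0465, 0.0038], [0.0, 0.0, -0.1181], 0.087], [[-0.0567, -0.0697, 0.0057], [-0.0, 0.0, -0.1771], 0.087], [[-0.0757, -0.0929, 0.0076], [0.0, 0.0, -0.2362], 0.087], [[-0.0946, -0.1162, 0.0095], [-0.0, 0.0, -0.2952], 0.087]]
[[[-0.0113, -0.0277, 0.0019], [0.0, 0.0, -0.059], 0.087], [[-0.0227, -0.0555, 0.0038], [0.0, 0.0, -0.1181], 0.087], [[-0.034, -0.0832, 0.0057], [-0.0, 0.0, -0.1771], 0.087], [[-0.0453, -0.1109, 0.0076], [0.0, 0.0, -0.2362], 0.087], [[-0.0567, -0.1387, 0.0095], [0.0, 0.0, -0.2952], 0.087]]
[[[-0.0028, -0.0298, 0.0019], [-0.0, 0.0, -0.059], 0.087], [[-0.0056, -0.0597, 0.0038], [-0.0, 0.0, -0.1181], 0.087], [[-0.0083, -0.0895, 0.0057], [-0.0, 0.0, -0.1771], 0.087], [[-0.0111, -0.1193, 0.0076], [-0.0, 0.0, -0.2362], 0.087], [[-0.0139, -0.1491, 0.0095], [-0.0, 0.0, -0.2952], 0.087]]
[[[0.006, -0.0293, 0.0019], [-0.0, 0.0, -0.059], 0.087], [[0.012, -0.0587, 0.0038], [0.0, 0.0, -0.1181], 0.087], [[0.0181, -0.088, 0.0057], [0.0, 0.0, -0.1771], 0.087], [[0.0241, -0.1174, 0.0076], [-0.0, 0.0, -0.2362], 0.087], [[0.0301, -0.1467, 0.0095], [0.0, 0.0, -0.2952], 0.087]]
```

Call:
{"api": "send_rows", "payload": {
  "steps": [
    [[-0.0189,-0.0232,0.0019],[0,0,-0.059],0.087],
    [[-0.0378,-0.0465,0.0038],[0,0,-0.1181],0.087],
    [[-0.0567,-0.0697,0.0057],[0,0,-0.1771],0.087],
    [[-0.0757,-0.0929,0.0076],[0,0,-0.2362],0.087],
    [[-0.0946,-0.1162,0.0095],[0,0,-0.2952],0.087]
  ],
  "grip_force": 20
}}

```text
time_s: 0.72
tool_pos: [0.3195, -0.468, 0.178]
tool_rot: [180.0, -0.0, -50.5]
force: [0.5, 1.1, 0.3]
grip_width: 0.0867
```

Call:
{"api": "send_rows", "payload": {
  "steps": [
    [[-0.0113,-0.0277,0.0019],[0,0,-0.059],0.087],
    [[-0.0227,-0.0555,0.0038],[0,0,-0.1181],0.087],
    [[-0.034,-0.0832,0.0057],[0,0,-0.1771],0.087],
    [[-0.0453,-0.1109,0.0076],[0,0,-0.2362],0.087],
    [[-0.0567,-0.1387,0.0095],[0,0,-0.2952],0.087]
  ]
}}

```text
time_s: 1.13
tool_pos: [0.3908, -0.3363, 0.1686]
tool_rot: [180.0, -0.0, -33.6]
force: [0.0, 0.3, -0.0]
grip_width: 0.0869
```

Call:
{"api": "send_rows", "payload": {
  "steps": [
    [[-0.0028,-0.0298,0.0019],[0,0,-0.059],0.087],
    [[-0.0056,-0.0597,0.0038],[0,0,-0.1181],0.087],
    [[-0.0083,-0.0895,0.0057],[0,0,-0.1771],0.087],
    [[-0.0111,-0.1193,0.0076],[0,0,-0.2362],0.087],
    [[-0.0139,-0.1491,0.0095],[0,0,-0.2952],0.087]
  ]
}}

```text
time_s: 1.55
tool_pos: [0.4622, -0.2046, 0.1592]
tool_rot: [180.0, -0.0, -16.7]
force: [-0.2, 0.2, 0.5]
grip_width: 0.0872
```

Call:
{"api": "send_rows", "payload": {
  "steps": [
    [[0.006,-0.0293,0.0019],[0,0,-0.059],0.087],
    [[0.012,-0.0587,0.0038],[0,0,-0.1181],0.087],
    [[0.0181,-0.088,0.0057],[0,0,-0.1771],0.087],
    [[0.0241,-0.1174,0.0076],[0,0,-0.2362],0.087],
    [[0.0301,-0.1467,0.0095],[0,0,-0.2952],0.087]
  ]
}}

```text
time_s: 1.97
tool_pos: [0.5336, -0.073, 0.1497]
tool_rot: [180.0, -0.0, 0.2]
force: [0.2, 0.5, -0.1]
grip_width: 0.0872
```

Call:
{"api": "send_rows", "payload": {
  "steps": [
    [[0,0.0015,0.03],[0,0,0],0.087],
    [[0,0.0015,0.06],[0,0,0],0.087],
    [[0,0.0015,0.09],[0,0,0],0.087],
    [[0,0.0015,0.12],[0,0,0],0.087],
    [[0,0.0015,0.141],[0,0,0],0.087]
  ]
}}

```text
time_s: 2.38
tool_pos: [0.5316, -0.0756, 0.006]
tool_rot: [-180.0, 0.1, 0.1]
force: [-0.4, 0.3, 0.1]
grip_width: 0.0869
```

Call:
{"api": "send_rows", "payload": {
  "steps": [
    [[0,0,0],[0,0,0],0.07],
    [[0,0,0],[0,0,0],0.06],
    [[0,0,0],[0,0,0],0.05],
    [[0,0,0],[0,0,0],0.05],
    [[0,0,0],[0,0,0],0.05]
  ],
  "grip_force": 20
}}

```text
time_s: 2.8
tool_pos: [0.5346, -0.0761, 0.0104]
tool_rot: [179.9, -0.2, 0.0]
force: [0.0, 0.7, 0.1]
grip_width: 0.0616
```

Run:
```python
from h import *
s=cam("scene");crop(s,140,100,200,150,4,"s3.png")
print(env.get_obs()["grip_width"],env.get_obs()["tool_pos"])
```

```text
0.05734760573938252 [ 0.53436111 -0.07605711  0.01011702]
```

View pics/s3.png

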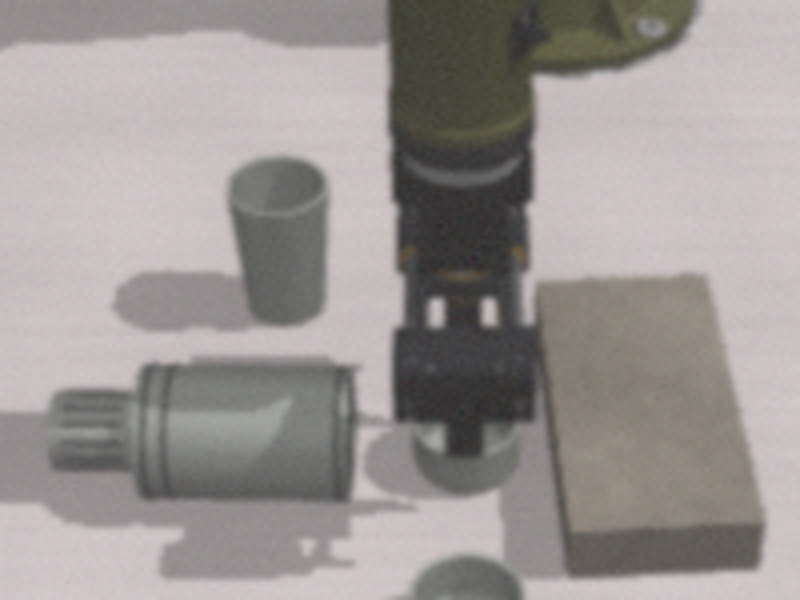

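Call:
{"api": "send_rows", "payload": {
  "steps": [
    [[0,0,0],[0,0,0],0.05],
    [[0,0,0],[0,0,0],0.05],
    [[0,0,0],[0,0,0],0.05],
    [[0,0,0],[0,0,0],0.05],
    [[0,0,0],[0,0,0],0.05]
  ]
}}

```text
time_s: 3.27
tool_pos: [0.5331, -0.0758, 0.0086]
tool_rot: [180.0, -0.0, 0.0]
force: [0.2, -0.0, 0.2]
grip_width: 0.0504
```

Run:
```python
from h import *
s=cam("scene");crop(s,215,160,80,60,10,"s4.png")
s=cam("top");crop(s,260,180,80,60,10,"t4.png")
print(env.get_obs()["grip_width"],env.get_obs()["tool_pos"])
```

```text
0.04999515870991872 [ 0.53308702 -0.07572373  0.00849386]
```

View pics/s4.png

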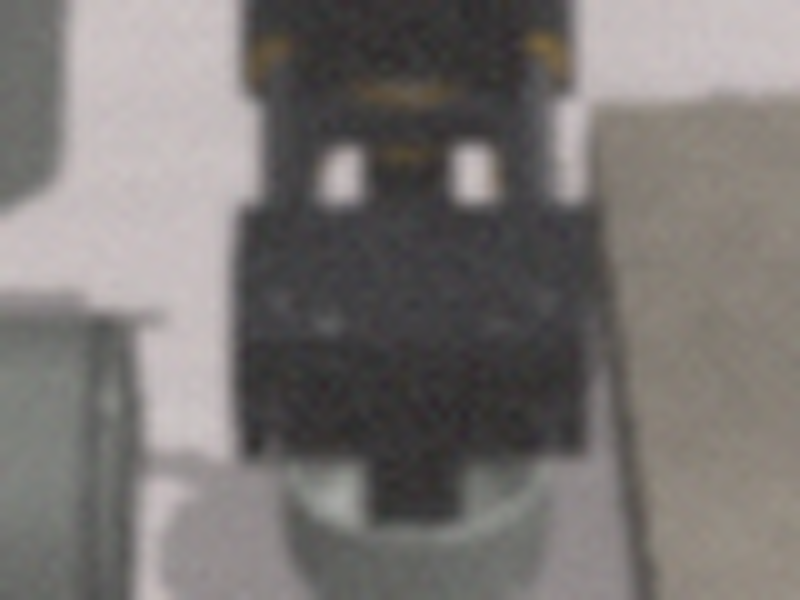

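View pics/t4.png

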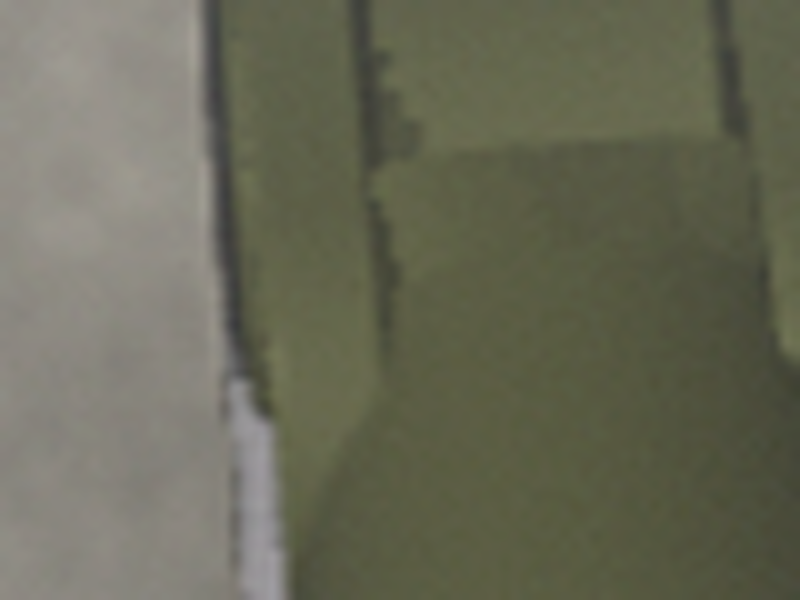

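Run:
```python
from h import *
s=cam("scene"); o=env.get_obs(); print(o["grip_width"],o["tool_pos"],o["force"],o["time_s"])
for P in([.558,-.0757,.0085],[.573,-.0757,.0085],[.566,-.0745,.036],[.561,-.0745,0],[.5655,-.0745,.008],[.502,-.0745,.036],[.558,-.0757,.036]): print(P,((proj(s,P)[0]-[225,170])*10).round(0))
crop(s,225,170,70,60,10,"s5.png")
```

```text
0.05027159868561655 [ 0.5330584  -0.07574092  0.00846773] [-0.19274218 -0.38687131 -0.66461528] 3.4167
[0.558, -0.0757, 0.0085] [311. 502.]
[0.573, -0.0757, 0.0085] [311. 547.]
[0.566, -0.0745, 0.036] [316. 440.]
[0.561, -0.0745, 0] [316. 536.]
[0.5655, -0.0745, 0.008] [316. 526.]
[0.502, -0.0745, 0.036] [314. 254.]
[0.558, -0.0757, 0.036] [310. 416.]
```

View pics/s5.png

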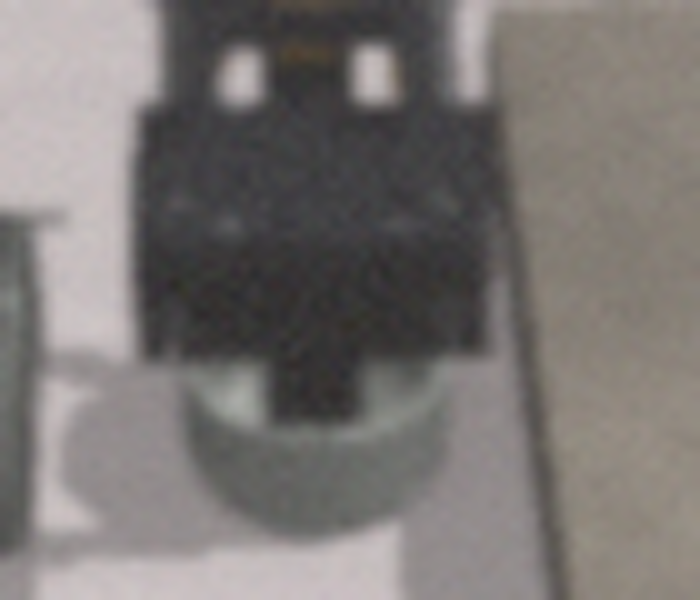

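Call:
{"api": "send_rows", "payload": {
  "steps": [
    [[0,0,0],[0,0,0],0.087],
    [[0,0,0],[0,0,0],0.087],
    [[0,0,0],[0,0,0],0.087],
    [[0,0,0],[0,0,0],0.087],
    [[0,0,0],[0,0,0],0.087]
  ]
}}

```text
time_s: 3.83
tool_pos: [0.5331, -0.0758, 0.0085]
tool_rot: [180.0, 0.0, 0.0]
force: [-0.2, -0.5, -0.6]
grip_width: 0.0758
```

Run:
```python
from h import *
s=cam("scene"); o=env.get_obs(); print(o["grip_width"],o["tool_pos"],o["force"],o["time_s"])
for P in([.576,-.0757,.0085],[.591,-.0757,.0085],[.591,-.0757,.0785],[.628,-.0757,.0785],[.533,-.038,.0785],[.628,-.038,.0785]): print(P,((proj(s,P)[0]-[190,120])*6).round(0))
crop(s,190,120,133,100,6,"s6.png")
```

```text
0.0794773323645055 [ 0.53311199 -0.07577575  0.00853383] [-0.46844954  0.44925019 -0.26718411] 3.8833
[0.576, -0.0757, 0.0085] [397. 634.]
[0.591, -0.0757, 0.0085] [397. 662.]
[0.591, -0.0757, 0.0785] [396. 528.]
[0.628, -0.0757, 0.0785] [397. 599.]
[0.533, -0.038, 0.0785] [494. 422.]
[0.628, -0.038, 0.0785] [502. 598.]
```

View pics/s6.png

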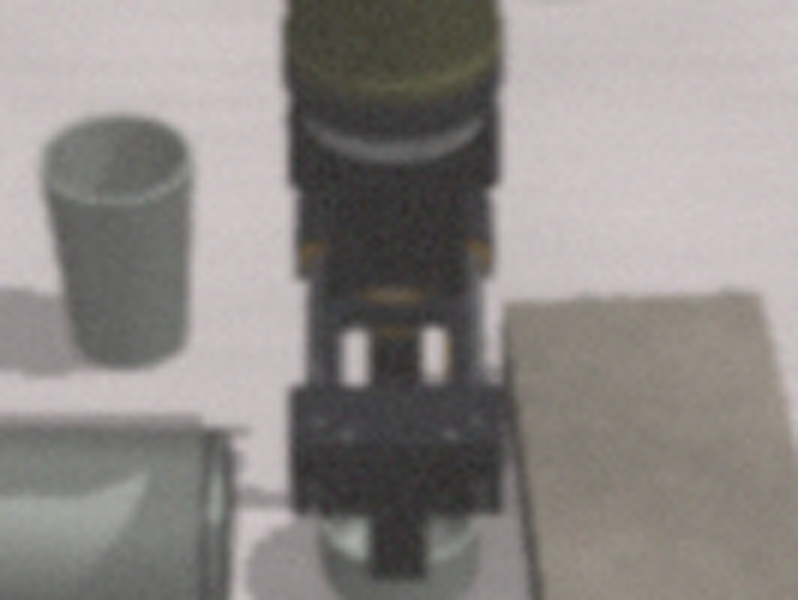

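Run:
```python
from h import *
s=cam("scene");t=cam("top")
for sg in(1,-1):
  for w in (.0435,.0585):
    P=np.array([.248,-.601,.188])+sg*w*np.array([.38,-.925,0]); print(P,proj(s,P)[0]*1.4)
P=np.array([.248,-.601,.188]);
for d in([0,0,0],[-.04,0,0],[0,0,.035]): print(proj(s,P+d)[0]*1.4)
im=cv2.imread("pics/scene0.png");cv2.imwrite("pics/s0c.png",cv2.resize(cv2.convertScaleAbs(im[0:130,0:170],alpha=2),None,fx=4,fy=4))
crop(t,180,100,200,150,4,"t6.png")
```

```text
[ 0.26453   -0.6412375  0.188    ] [ 37.42262359 123.2632156 ]
[ 0.27023   -0.6551125  0.188    ] [ 28.33457227 124.9012143 ]
[ 0.23147   -0.5607625  0.188    ] [ 88.7800053  114.00674013]
[ 0.22577   -0.5468875  0.188    ] [ 97.4082417  112.45161687]
[ 63.38559285 118.58374051]
[ 70.02054075 107.63057324]
[ 57.7400736  100.83805501]
```

View pics/s0c.png

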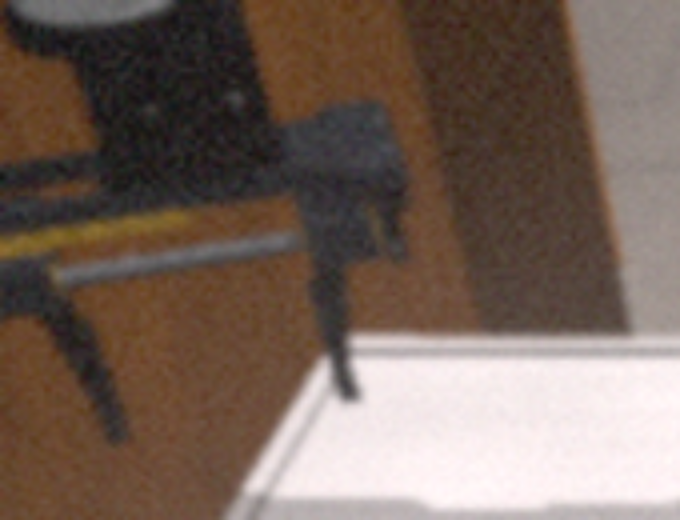

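View pics/t6.png

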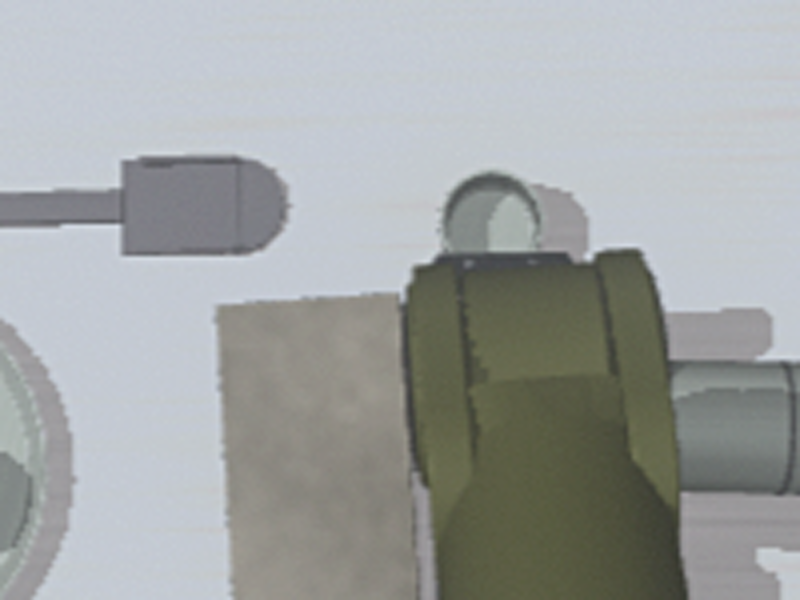

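Run:
```python
from h import *
s=cam("scene");t=cam("top")
for z in(.0785,.11,.12,.15,.2): print(z,onz(t,290,163.75,z).round(3),onz(t,322,163.75,z).round(3), onz(s,190+400/6,120+513/6,z).round(3),onz(s,190+400/6,120+385/6,z).round(3))
# tip
for z in(.0085,.03,.04,.05): print(z,onz(s,190+400/6,120+578/6,z).round(3))
```

```text
0.0785 [ 0.642 -0.044  0.079] [ 0.641 -0.117  0.079] [ 0.583 -0.074  0.079] [ 0.511 -0.074  0.079]
0.11 [ 0.636 -0.044  0.11 ] [ 0.635 -0.115  0.11 ] [ 0.617 -0.074  0.11 ] [ 0.548 -0.074  0.11 ]
0.12 [ 0.634 -0.044  0.12 ] [ 0.633 -0.114  0.12 ] [ 0.628 -0.074  0.12 ] [ 0.559 -0.074  0.12 ]
0.15 [ 0.628 -0.044  0.15 ] [ 0.627 -0.111  0.15 ] [ 0.66  -0.074  0.15 ] [ 0.595 -0.074  0.15 ]
0.2 [ 0.619 -0.043  0.2  ] [ 0.618 -0.107  0.2  ] [ 0.714 -0.074  0.2  ] [ 0.653 -0.074  0.2  ]
0.0085 [ 0.545 -0.074  0.008]
0.03 [ 0.567 -0.074  0.03 ]
0.04 [ 0.578 -0.074  0.04 ]
0.05 [ 0.588 -0.074  0.05 ]
```

The picture and the TCP reading disagree. In the scene view the fingertips end at about row 216 (full image), which puts them roughly 29 mm higher than the reported TCP. The start picture gives the same offset, and the fingers closed above the katori's rim without touching it. I'll descend further in small steps, watching the force.

Call:
{"api": "send_rows", "payload": {
  "steps": [
    [[0,-0.001,0.003],[0,0,0],0.087],
    [[0,-0.001,0.006],[0,0,0],0.087],
    [[0,-0.001,0.009],[0,0,0],0.087],
    [[0,-0.001,0.012],[0,0,0],0.087],
    [[0,-0.001,0.014],[0,0,0],0.087]
  ]
}}

```text
time_s: 4.5
tool_pos: [0.5328, -0.0747, -0.0061]
tool_rot: [-180.0, 0.0, 0.0]
force: [-0.0, 0.5, -0.4]
grip_width: 0.087
```

Call:
{"api": "send_rows", "payload": {
  "steps": [
    [[0,0,0.002],[0,0,0],0.087],
    [[0,0,0.004],[0,0,0],0.087],
    [[0,0,0.006],[0,0,0],0.087],
    [[0,0,0.008],[0,0,0],0.087],
    [[0,0,0.008],[0,0,0],0.087]
  ]
}}

```text
time_s: 4.92
tool_pos: [0.5328, -0.0747, -0.0139]
tool_rot: [-180.0, 0.0, 0.0]
force: [-0.5, -0.6, -0.0]
grip_width: 0.0874
```

Run:
```python
from h import *
s=cam("scene"); o=env.get_obs(); print(o["grip_width"],o["tool_pos"],o["force"],o["time_s"])
crop(s,190,140,133,100,6,"s7.png")
```

```text
0.0871936768725625 [ 0.53290997 -0.07471157 -0.01368635] [0.27147983 0.89541709 0.67104007] 4.9667
```

View pics/s7.png

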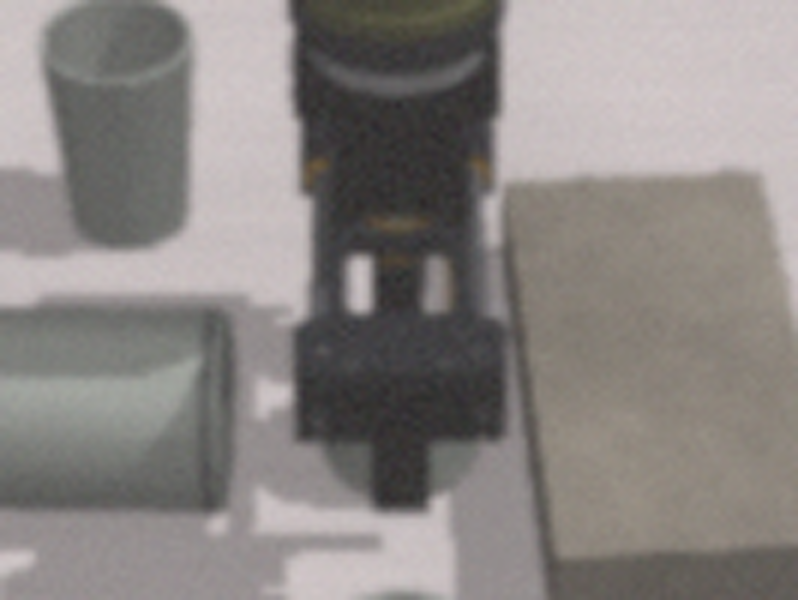

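Reading −14 mm with no contact confirms the offset. The fingers now straddle the katori. I'll go 5 mm lower and close.

Call:
{"api": "send_rows", "payload": {
  "steps": [
    [[0,0,0.002],[0,0,0],0.087],
    [[0,0,0.004],[0,0,0],0.087],
    [[0,0,0.005],[0,0,0],0.087],
    [[0,0,0.005],[0,0,0],0.06],
    [[0,0,0.005],[0,0,0],0.05]
  ],
  "grip_force": 15
}}

```text
time_s: 5.38
tool_pos: [0.5331, -0.0748, -0.0185]
tool_rot: [180.0, 0.0, 0.0]
force: [-0.4, -0.1, 0.6]
grip_width: 0.0798
```

Call:
{"api": "send_rows", "payload": {
  "steps": [
    [[0,0,0],[0,0,0],0.05],
    [[0,0,0],[0,0,0],0.05],
    [[0,0,0],[0,0,0],0.05],
    [[0,0,0],[0,0,0],0.05],
    [[0,0,0],[0,0,0],0.05]
  ]
}}

```text
time_s: 5.8
tool_pos: [0.533, -0.0748, -0.0184]
tool_rot: [180.0, 0.0, 0.0]
force: [-1.5, 0.2, 1.2]
grip_width: 0.0633
```

Call:
{"api": "send_rows", "payload": {
  "steps": [
    [[0,0,0],[0,0,0],0.05],
    [[0,0,0],[0,0,0],0.05],
    [[0,0,-0.002],[0,0,0],0.05],
    [[0,0,-0.006],[0,0,0],0.05],
    [[0,0,-0.012],[0,0,0],0.05]
  ]
}}

```text
time_s: 6.22
tool_pos: [0.5327, -0.0746, -0.0066]
tool_rot: [-180.0, 0.1, 0.0]
force: [-0.1, -0.8, -0.6]
grip_width: 0.0632
```

Run:
```python
from h import *
s=cam("scene"); o=env.get_obs(); print(o["grip_width"],o["tool_pos"],o["force"],o["time_s"])
crop(s,190,140,133,100,6,"s8.png")
```

```text
0.06282715440547344 [ 0.53392754 -0.07475988 -0.00502582] [1.04293407 0.56009253 0.45308958] 6.2667
```

View pics/s8.png

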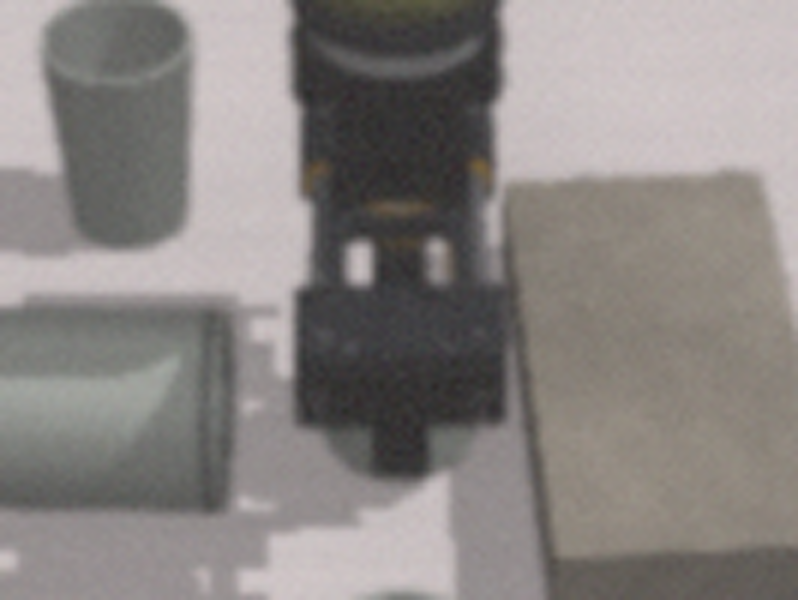

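Call:
{"api": "send_rows", "payload": {
  "steps": [
    [[0,0,-0.01],[0,0,0],0.05],
    [[0,0,-0.03],[0,0,0],0.05],
    [[0,0,-0.055],[0,0,0],0.05],
    [[0,0,-0.08],[0,0,0],0.05],
    [[0,0,-0.095],[0,0,0],0.05]
  ]
}}

```text
time_s: 6.68
tool_pos: [0.5346, -0.0747, 0.092]
tool_rot: [179.9, -0.2, 0.1]
force: [0.9, 0.1, -0.4]
grip_width: 0.0634
```

Call:
{"api": "send_rows", "payload": {
  "steps": [
    [[0,-0.015,0],[0,0,0],0.05],
    [[0.001,-0.04,0],[0,0,0],0.05],
    [[0.002,-0.07,0],[0,0,0],0.05],
    [[0.003,-0.1,0],[0,0,0],0.05],
    [[0.003,-0.13,0],[0,0,0],0.05]
  ]
}}

```text
time_s: 7.1
tool_pos: [0.5362, 0.0564, 0.0895]
tool_rot: [180.0, -0.1, 0.0]
force: [-0.3, 0.7, -0.6]
grip_width: 0.063
```

Call:
{"api": "send_rows", "payload": {
  "steps": [
    [[0,-0.03,0],[0,0,0],0.05],
    [[0.001,-0.06,0],[0,0,0],0.05],
    [[0.002,-0.09,0],[0,0,0],0.05],
    [[0.003,-0.12,0],[0,0,0],0.05],
    [[0.003,-0.15,0],[0,0,0],0.05]
  ]
}}

```text
time_s: 7.52
tool_pos: [0.5391, 0.2066, 0.0894]
tool_rot: [180.0, -0.1, 0.0]
force: [-0.3, -0.1, -1.0]
grip_width: 0.063
```

Call:
{"api": "send_rows", "payload": {
  "steps": [
    [[0,-0.03,0],[0,0,0],0.05],
    [[0.001,-0.06,0],[0,0,0],0.05],
    [[0.002,-0.09,0],[0,0,0],0.05],
    [[0.003,-0.12,0],[0,0,0],0.05],
    [[0.003,-0.15,0],[0,0,0],0.05]
  ]
}}

```text
time_s: 7.93
tool_pos: [0.542, 0.3564, 0.0892]
tool_rot: [180.0, -0.0, 0.0]
force: [0.9, 1.3, -0.6]
grip_width: 0.0633
```

Run:
```python
from h import *
s=cam("scene"); o=env.get_obs(); print(o["grip_width"],o["tool_pos"],o["force"],o["time_s"])
crop(s,310,100,200,150,4,"s9.png")
```

```text
0.06337727469878114 [0.53932645 0.36498215 0.08968096] [-2.00562931  5.55485234  1.79649434] 7.9833
```

View pics/s9.png

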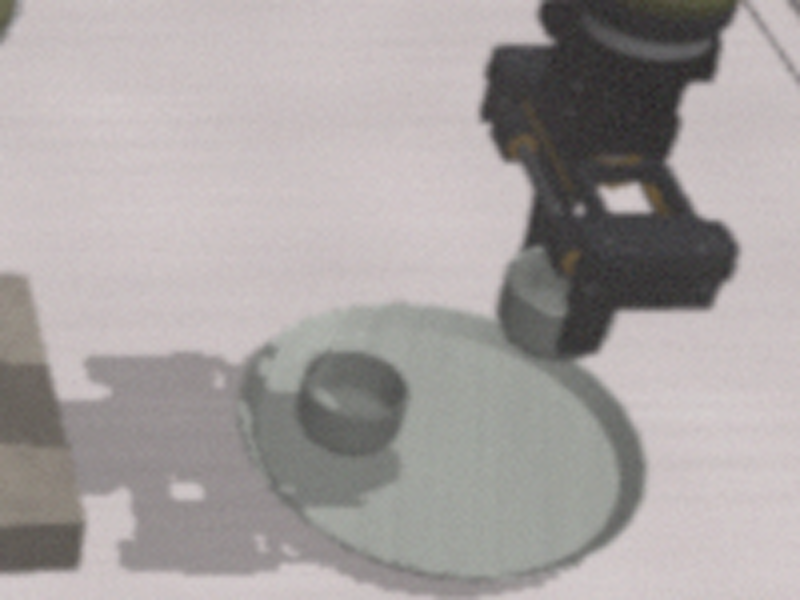

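Call:
{"api": "send_rows", "payload": {
  "steps": [
    [[0,-0.002,0.005],[0,0,0],0.05],
    [[0,-0.003,0.025],[0,0,0],0.05],
    [[0,-0.003,0.05],[0,0,0],0.05],
    [[0,-0.003,0.072],[0,0,0],0.05],
    [[0,-0.003,0.085],[0,0,0],0.05]
  ]
}}

```text
time_s: 8.4
tool_pos: [0.5412, 0.3554, 0.0009]
tool_rot: [179.8, 0.1, -0.0]
force: [0.1, -1.2, -1.7]
grip_width: 0.0632
```

Call:
{"api": "send_rows", "payload": {
  "steps": [
    [[0,0,0.005],[0,0,0],0.05],
    [[0,0,0.01],[0,0,0],0.05],
    [[0,0,0.014],[0,0,0],0.05],
    [[0,0,0.016],[0,0,0],0.05],
    [[0,0,0.016],[0,0,0],0.05]
  ]
}}

```text
time_s: 8.82
tool_pos: [0.5421, 0.3584, -0.012]
tool_rot: [-180.0, -0.0, 0.0]
force: [0.5, -0.6, -0.7]
grip_width: 0.0629
```

Run:
```python
from h import *
s=cam("scene"); o=env.get_obs(); print(o["grip_width"],o["tool_pos"],o["force"],o["time_s"])
crop(s,310,100,200,150,4,"s10.png")
```

```text
0.06315421319504652 [ 0.54221636  0.35853704 -0.01175152] [ 0.05190845  0.15408085 -0.70079834] 8.8667
```

View pics/s10.png

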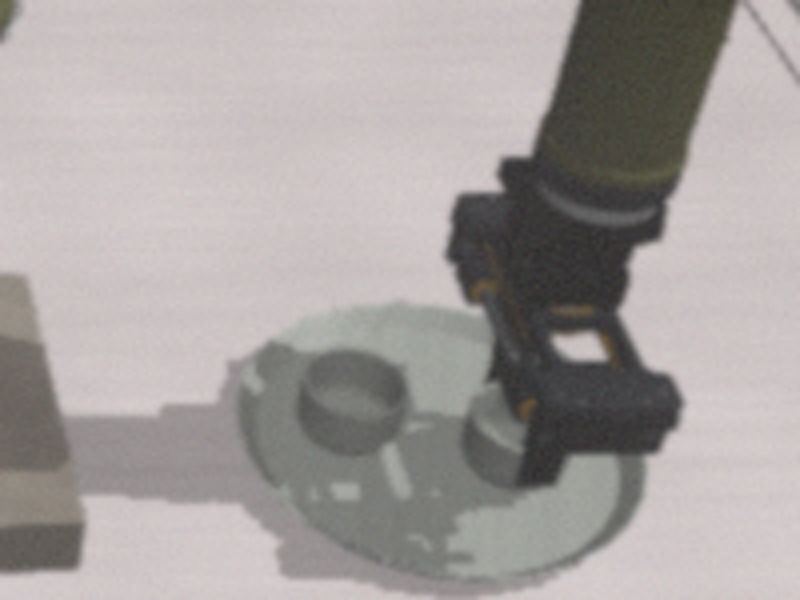

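Call:
{"api": "send_rows", "payload": {
  "steps": [
    [[0,0,0.001],[0,0,0],0.05],
    [[0,0,0.002],[0,0,0],0.05],
    [[0,0,0.0025],[0,0,0],0.05],
    [[0,0,0.0025],[0,0,0],0.07],
    [[0,0,0.0025],[0,0,0],0.082]
  ]
}}

```text
time_s: 9.28
tool_pos: [0.5419, 0.3584, -0.0147]
tool_rot: [-180.0, -0.0, 0.0]
force: [0.5, -1.0, 0.6]
grip_width: 0.07
```

Call:
{"api": "send_rows", "payload": {
  "steps": [
    [[0,0,0],[0,0,0],0.082],
    [[0,0,0],[0,0,0],0.082],
    [[0,0,0],[0,0,0],0.082],
    [[0,0,0],[0,0,0],0.082],
    [[0,0,0],[0,0,0],0.082]
  ]
}}

```text
time_s: 9.7
tool_pos: [0.5417, 0.3582, -0.015]
tool_rot: [180.0, 0.0, 0.0]
force: [0.8, 0.4, 0.6]
grip_width: 0.0817
```

Call:
{"api": "send_rows", "payload": {
  "steps": [
    [[0,0,-0.01],[0,0,0],0.082],
    [[0,0,-0.03],[0,0,0],0.082],
    [[0,0,-0.06],[0,0,0],0.082],
    [[0,0,-0.1],[0,0,0],0.087],
    [[0,0,-0.14],[0,0,0],0.087]
  ]
}}

```text
time_s: 10.12
tool_pos: [0.541, 0.3579, 0.1265]
tool_rot: [180.0, 0.1, 0.1]
force: [0.4, -0.2, -0.1]
grip_width: 0.0856
```

Run:
```python
from h import *
s=cam("scene"); o=env.get_obs(); print(o["grip_width"],o["tool_pos"],o["force"],o["time_s"],o["qpos"])
crop(s,310,100,200,150,4,"s11.png")
```

```text
0.08637103063408964 [0.54510118 0.36173815 0.13659141] [2.2050818  3.30858901 6.24324984] 10.1667 [ -2.76495051  25.79164149 -44.05982863  85.93154807  18.41115302
  74.93221905 -48.4864044 ]
```

View pics/s11.png

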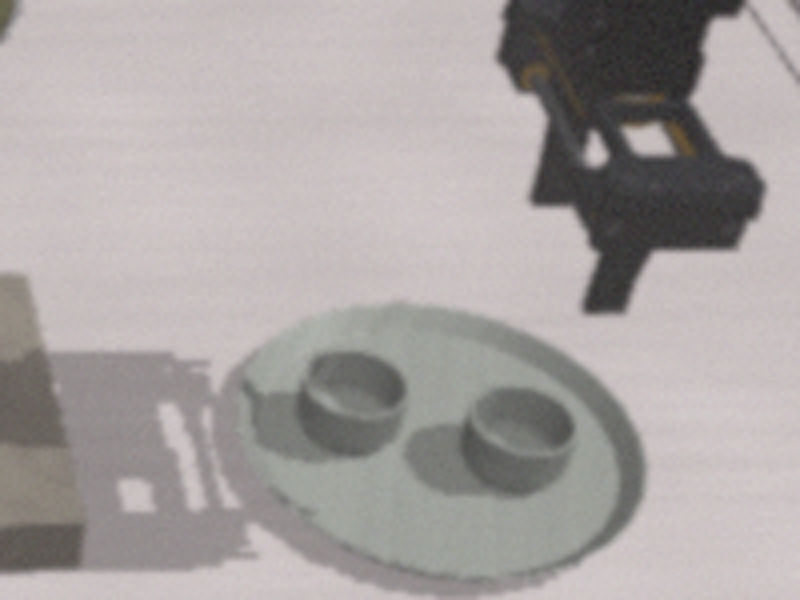

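Run:
```python
from h import *
s=cam("scene")
u,v=190+400/6,140+508/6
for z in (.005,.01,.015,.02): print(z,onz(s,u,v,z).round(4))
plan([.542,.3583,.1255],[180,0,0],[.543,-.33,.105],[-145,0,-0.8],20,.087)
```

```text
0.005 [ 0.5694 -0.0744  0.005 ]
0.01 [ 0.5743 -0.0745  0.01  ]
0.015 [ 0.5793 -0.0745  0.015 ]
0.02 [ 0.5843 -0.0745  0.02  ]
[[[0.0, 0.0344, 0.001], [0.0305, 0.0002, 0.0007], 0.087], [[0.0001, 0.0688, 0.0021], [0.0611, 0.0004, 0.0014], 0.087], [[0.0001, 0.1032, 0.0031], [0.0916, 0.0006, 0.002], 0.087], [[0.0002, 0.1377, 0.0041], [0.1222, 0.0009, 0.0027], 0.087], [[0.0002, 0.1721, 0.0051], [0.1527, 0.0011, 0.0034], 0.087]]
[[[0.0002, 0.0342, -0.0042], [0.0305, 0.0002, 0.0007], 0.087], [[0.0003, 0.0683, -0.0084], [0.0611, 0.0004, 0.0014], 0.087], [[0.0005, 0.1025, -0.0127], [0.0916, 0.0006, 0.002], 0.087], [[0.0007, 0.1367, -0.0169], [0.1222, 0.0009, 0.0027], 0.087], [[0.0008, 0.1709, -0.0211], [0.1527, 0.0011, 0.0034], 0.087]]
[[[0.0003, 0.0331, -0.0094], [0.0305, 0.0002, 0.0007], 0.087], [[0.0006, 0.0663, -0.0187], [0.0611, 0.0004, 0.0014], 0.087], [[0.0009, 0.0994, -0.0281], [0.0916, 0.0006, 0.002], 0.087], [[0.0012, 0.1325, -0.0375], [0.1222, 0.0009, 0.0027], 0.087], [[0.0014, 0.1656, -0.0469], [0.1527, 0.0011, 0.0034], 0.087]]
[[[0.0004, 0.0313, -0.0143], [0.0305, 0.0002, 0.0007], 0.087], [[0.0008, 0.0626, -0.0286], [0.0611, 0.0004, 0.0014], 0.087], [[0.0012, 0.094, -0.0429], [0.0916, 0.0006, 0.002], 0.087], [[0.0016, 0.1253, -0.0572], [0.1222, 0.0009, 0.0027], 0.087], [[0.0021, 0.1566, -0.0715], [0.1527, 0.0011, 0.0034], 0.087]]
```

Call:
{"api": "send_rows", "payload": {
  "steps": [
    [[0.0,0.0344,0.001],[0.0305,0.0002,0.0007],0.087],
    [[0.0001,0.0688,0.0021],[0.0611,0.0004,0.0014],0.087],
    [[0.0001,0.1032,0.0031],[0.0916,0.0006,0.002],0.087],
    [[0.0002,0.1377,0.0041],[0.1222,0.0009,0.0027],0.087],
    [[0.0002,0.1721,0.0051],[0.1527,0.0011,0.0034],0.087]
  ]
}}

```text
time_s: 10.63
tool_pos: [0.5419, 0.1847, 0.1203]
tool_rot: [-171.2, -0.1, -0.1]
force: [0.4, -1.0, 0.7]
grip_width: 0.0872
```

Call:
{"api": "send_rows", "payload": {
  "steps": [
    [[0.0002,0.0342,-0.0042],[0.0305,0.0002,0.0007],0.087],
    [[0.0003,0.0683,-0.0084],[0.0611,0.0004,0.0014],0.087],
    [[0.0005,0.1025,-0.0127],[0.0916,0.0006,0.002],0.087],
    [[0.0007,0.1367,-0.0169],[0.1222,0.0009,0.0027],0.087],
    [[0.0008,0.1709,-0.0211],[0.1527,0.0011,0.0034],0.087]
  ]
}}

```text
time_s: 11.05
tool_pos: [0.5424, 0.0123, 0.1155]
tool_rot: [-162.5, -0.2, -0.4]
force: [1.6, 0.2, 0.0]
grip_width: 0.087
```

Call:
{"api": "send_rows", "payload": {
  "steps": [
    [[0.0003,0.0331,-0.0094],[0.0305,0.0002,0.0007],0.087],
    [[0.0006,0.0663,-0.0187],[0.0611,0.0004,0.0014],0.087],
    [[0.0009,0.0994,-0.0281],[0.0916,0.0006,0.002],0.087],
    [[0.0012,0.1325,-0.0375],[0.1222,0.0009,0.0027],0.087],
    [[0.0014,0.1656,-0.0469],[0.1527,0.0011,0.0034],0.087]
  ]
}}

```text
time_s: 11.47
tool_pos: [0.5426, -0.1599, 0.1102]
tool_rot: [-153.7, -0.1, -0.6]
force: [0.9, -1.0, 0.7]
grip_width: 0.0871
```

Call:
{"api": "send_rows", "payload": {
  "steps": [
    [[0.0004,0.0313,-0.0143],[0.0305,0.0002,0.0007],0.087],
    [[0.0008,0.0626,-0.0286],[0.0611,0.0004,0.0014],0.087],
    [[0.0012,0.094,-0.0429],[0.0916,0.0006,0.002],0.087],
    [[0.0016,0.1253,-0.0572],[0.1222,0.0009,0.0027],0.087],
    [[0.0021,0.1566,-0.0715],[0.1527,0.0011,0.0034],0.087]
  ]
}}

```text
time_s: 11.88
tool_pos: [0.5429, -0.3321, 0.1049]
tool_rot: [-145.0, -0.0, -0.8]
force: [0.2, -0.7, 0.7]
grip_width: 0.087
```

Run:
```python
from h import *
s=cam("scene");t=cam("top"); o=env.get_obs(); print(o["grip_width"],o["tool_pos"],o["tool_rot"],o["force"],o["time_s"],o["qpos"].round(1))
crop(s,110,90,200,150,4,"s12.png");crop(t,300,130,200,150,4,"t12.png")
```

```text
0.08705267675203804 [ 0.53999687 -0.3390879   0.09953764] [-145.0912215     0.28280574   -1.40219585] [-0.57850356 -0.37510162 -1.35878665] 11.9833 [ 61.9  43.2 -28.5  69.3  -8.7  92.6  36.3]
```

View pics/s12.png

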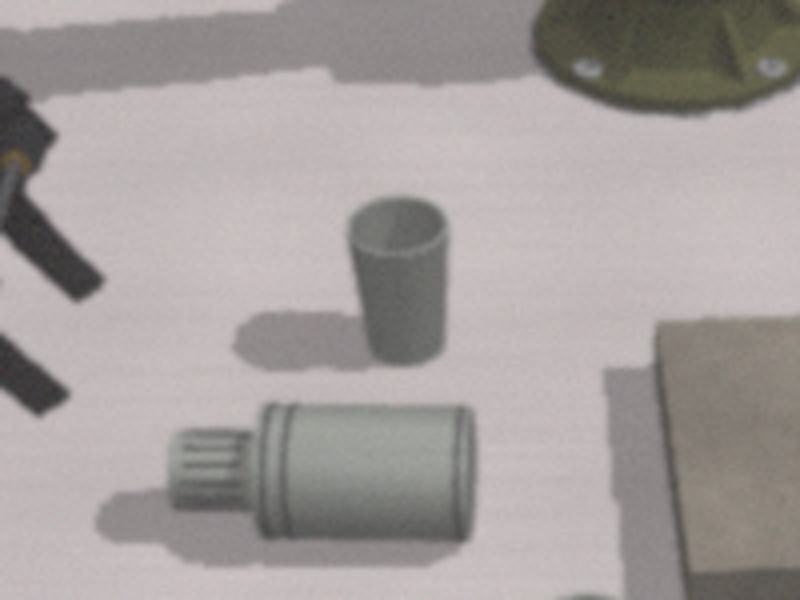

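View pics/t12.png

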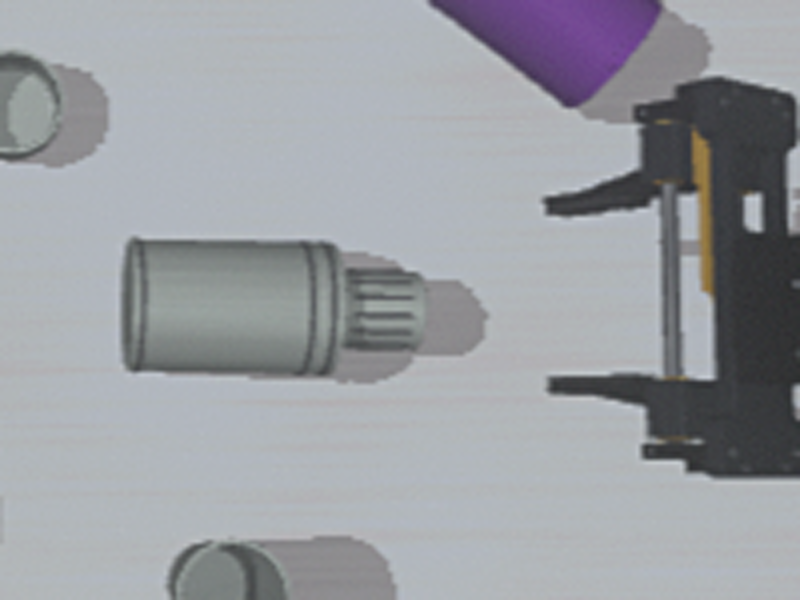

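```bash
cat >> h.py <<'E'
def tri(t,a,s,b):
    A=[];y=[]
    for c,(u,v) in((t,a),(s,b)):
        d=ray(c,u,v);d/=np.linalg.norm(d);M=np.eye(3)-np.outer(d,d);A.append(M);y.append(M@c["position"])
    x,res,_,_=np.linalg.lstsq(np.vstack(A),np.hstack(y),rcond=None);return x.round(4),np.sqrt(res).round(4)
E
python3 - <<'E'
from h import *
s=cam("scene");t=cam("top"); o=env.get_obs(); print(o["tool_pos"],o["tool_rot"])
print(tri(t,(437.5,181.5),s,(124,191.5)),tri(t,(437.5,226.25),s,(133,163)))
E
```

```text
[ 0.54272916 -0.33131093  0.10335003] [-1.44914551e+02  4.51145325e-02 -9.15458311e-01]
(array([ 0.5883, -0.3566,  0.1284]), array([0.0048])) (array([ 0.4923, -0.3532,  0.129 ]), array([0.0033]))
```

The tilted tool is clear in both views. Triangulated, the fingertips at top (437,181) and (437,226) lie about 31 mm behind the reported TCP along the tool axis. So the offset belongs to the tool, and I'll allow for it. Next I approach the cap.

Call:
{"api": "send_rows", "payload": {
  "steps": [
    [[0,0.001,0.02],[0,0,0],0.087],
    [[0,0.002,0.045],[0,0,0],0.087],
    [[0,0.003,0.07],[0,0,0],0.087],
    [[0,0.004,0.09],[0,0,0],0.087],
    [[0,0.004,0.1],[0,0,0],0.087]
  ]
}}

```text
time_s: 12.5
tool_pos: [0.5436, -0.2713, 0.0199]
tool_rot: [-144.9, 0.1, -0.5]
force: [-0.3, 0.2, 0.0]
grip_width: 0.0869
```

Call:
{"api": "send_rows", "payload": {
  "steps": [
    [[0,0,0.007],[0,0,0],0.087],
    [[0,0,0.014],[0,0,0],0.087],
    [[0,0,0.02],[0,0,0],0.087],
    [[0,0,0.02],[0,0,0],0.087],
    [[0,0,0.02],[0,0,0],0.087]
  ]
}}

```text
time_s: 12.92
tool_pos: [0.5444, -0.2649, 0.0045]
tool_rot: [-145.0, -0.0, -0.8]
force: [1.2, -0.4, -0.0]
grip_width: 0.0871
```

Run:
```python
from h import *
s=cam("scene");t=cam("top"); o=env.get_obs(); print(o["grip_width"],o["tool_pos"],o["tool_rot"],o["force"],o["time_s"],o["qpos"].round(1))
crop(s,110,90,200,150,4,"s13.png");crop(t,300,130,200,150,4,"t13.png")
```

```text
0.08724194171277418 [ 0.54447364 -0.26545581  0.00459487] [-1.45064008e+02 -5.82689483e-02 -8.06152091e-01] [ 0.07333476  0.18303482 -0.29361005] 13.0167 [ 60.3  43.6 -29.4  81.4  -8.9  79.6  36.9]
```

View pics/s13.png

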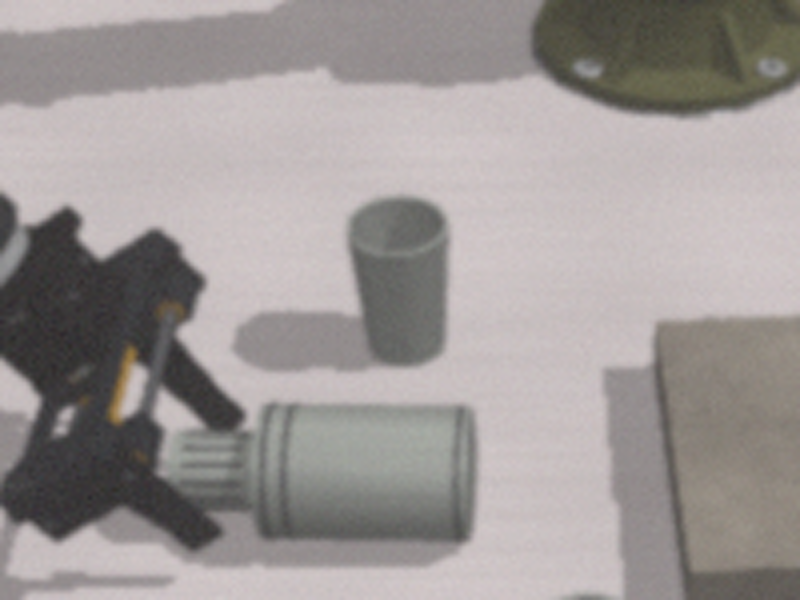

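View pics/t13.png

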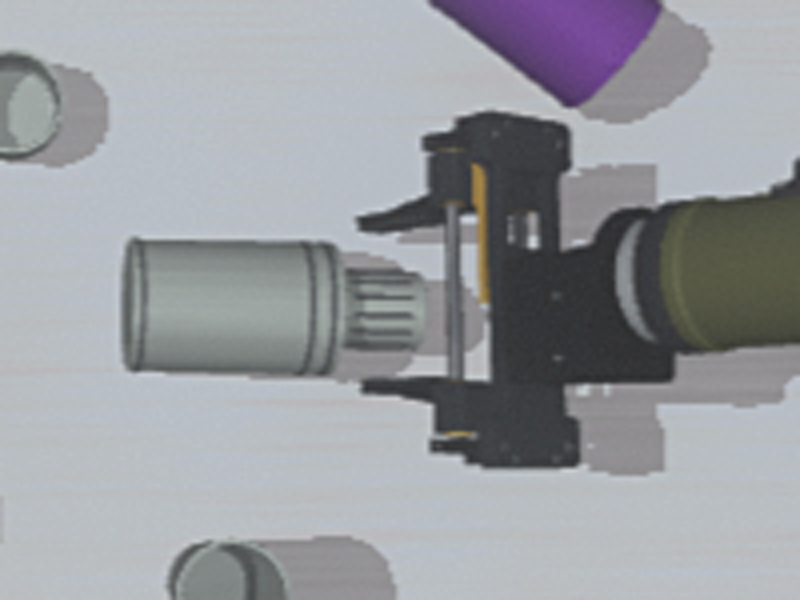

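Call:
{"api": "send_rows", "payload": {
  "steps": [
    [[-0.001,0,0.004],[0,0,0],0.087],
    [[-0.001,0,0.008],[0,0,0],0.087],
    [[-0.001,0,0.009],[0,0,0],0.075],
    [[-0.001,0,0.009],[0,0,0],0.065],
    [[-0.001,0,0.009],[0,0,0],0.055]
  ],
  "grip_force": 25
}}

```text
time_s: 13.43
tool_pos: [0.5431, -0.2592, -0.0035]
tool_rot: [-145.0, 0.0, -0.8]
force: [0.1, -0.4, -0.5]
grip_width: 0.074
```

Call:
{"api": "send_rows", "payload": {
  "steps": [
    [[0,0,0],[0,0,0],0.05],
    [[0,0,0],[0,0,0],0.04],
    [[0,0,0],[0,0,0],0.03],
    [[0,0,0],[0,0,0],0.03],
    [[0,0,0],[0,0,0],0.03]
  ]
}}

```text
time_s: 13.85
tool_pos: [0.5431, -0.2595, -0.0033]
tool_rot: [-145.0, 0.0, -0.8]
force: [0.4, 0.1, 0.3]
grip_width: 0.0455
```

Call:
{"api": "send_rows", "payload": {
  "steps": [
    [[0,0,0],[0,0,0],0.03],
    [[0,0,0],[0,0,0],0.03],
    [[0,0,0],[0,0,0],0.03],
    [[0,0,0],[0,0,0],0.03],
    [[0,0,0],[0,0,0],0.03]
  ],
  "grip_force": 45
}}

```text
time_s: 14.27
tool_pos: [0.5431, -0.2595, -0.0033]
tool_rot: [-145.0, -0.0, -0.8]
force: [0.2, -1.1, 1.3]
grip_width: 0.0452
```

Run:
```python
from h import *
s=cam("scene");t=cam("top"); o=env.get_obs(); print(o["grip_width"],o["tool_pos"],o["tool_rot"],o["force"],o["time_s"])
crop(s,110,90,200,150,4,"s14.png");crop(t,300,130,200,150,4,"t14.png")
```

```text
0.04495870872479004 [ 0.54305848 -0.25953931 -0.00329619] [-1.45014453e+02  2.48331667e-03 -7.66870982e-01] [-0.60728978 -0.19575946  1.04452856] 14.3667
```

View pics/s14.png

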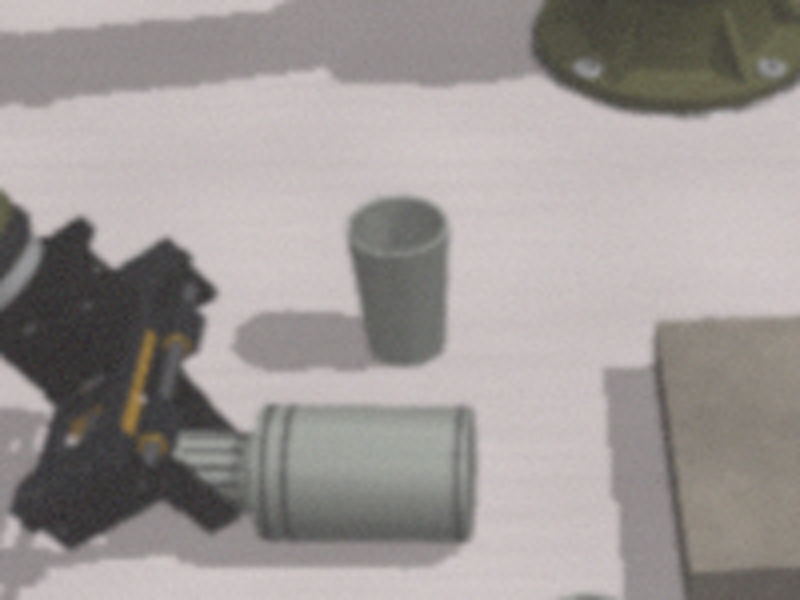

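View pics/t14.png

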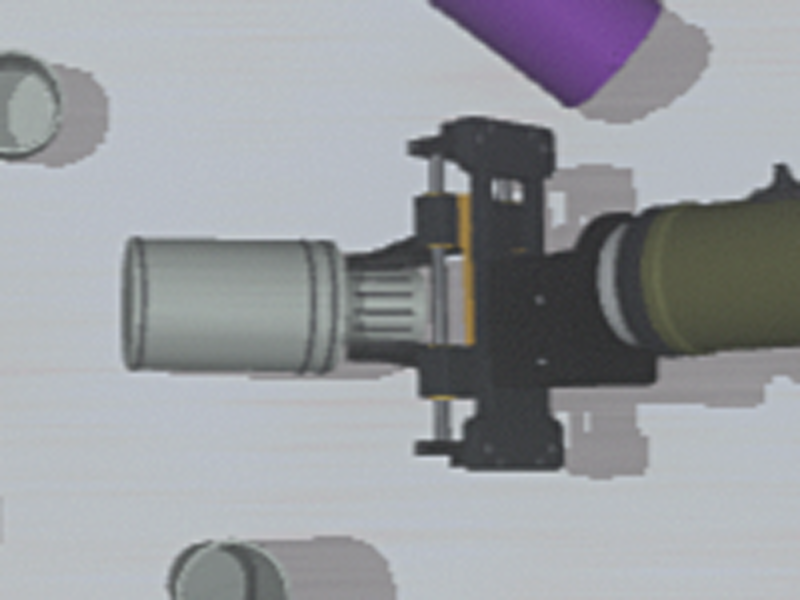

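Run:
```python
from h import *
plan([.5431,-.2595,-.0033],[-145,0,-.8],[.5431,-.1565,-.0033],[-145,0,2.2],10,.03)
```

```text
[[[-0.0001, -0.0084, 0.0059], [-0.0, -0.003, -0.0043], 0.03], [[-0.0003, -0.0169, 0.0118], [0.0, -0.006, -0.0086], 0.03], [[-0.0004, -0.0253, 0.0177], [-0.0, -0.009, -0.0129], 0.03], [[-0.0006, -0.0337, 0.0236], [-0.0, -0.012, -0.0172], 0.03], [[-0.0007, -0.0422, 0.0295], [0.0, -0.015, -0.0214], 0.03]]
[[[0.0001, -0.0084, 0.0059], [-0.0, -0.003, -0.0043], 0.03], [[0.0003, -0.0169, 0.0118], [0.0, -0.006, -0.0086], 0.03], [[0.0004, -0.0253, 0.0177], [0.0, -0.009, -0.0129], 0.03], [[0.0005, -0.0337, 0.0236], [0.0, -0.012, -0.0172], 0.03], [[0.0006, -0.0422, 0.0295], [0.0, -0.015, -0.0214], 0.03]]
```

Call:
{"api": "send_rows", "payload": {
  "steps": [
    [[-0.0001,-0.005,0.0035],[0,-0.003,-0.0043],0.03],
    [[-0.0003,-0.014,0.0098],[0,-0.006,-0.0086],0.03],
    [[-0.0004,-0.0235,0.0164],[0,-0.009,-0.0129],0.03],
    [[-0.0006,-0.033,0.0231],[0,-0.012,-0.0172],0.03],
    [[-0.0007,-0.0422,0.0295],[0,-0.015,-0.0214],0.03]
  ]
}}

```text
time_s: 14.78
tool_pos: [0.5435, -0.2085, -0.0034]
tool_rot: [-145.1, -0.1, 0.7]
force: [0.1, -5.6, 1.2]
grip_width: 0.0448
```

Call:
{"api": "send_rows", "payload": {
  "steps": [
    [[0.0001,-0.0084,0.0059],[0,-0.003,-0.0043],0.03],
    [[0.0003,-0.0169,0.0118],[0,-0.006,-0.0086],0.03],
    [[0.0004,-0.0253,0.0177],[0,-0.009,-0.0129],0.03],
    [[0.0005,-0.0337,0.0236],[0,-0.012,-0.0172],0.03],
    [[0.0006,-0.0422,0.0295],[0,-0.015,-0.0214],0.03]
  ]
}}

```text
time_s: 15.2
tool_pos: [0.5431, -0.1556, -0.0033]
tool_rot: [-145.0, -0.0, 2.3]
force: [0.2, -4.6, 1.3]
grip_width: 0.0448
```

Run:
```python
from h import *
s=cam("scene");t=cam("top"); o=env.get_obs(); print(o["grip_width"],o["tool_pos"],o["tool_rot"],o["force"],o["time_s"],o["qpos"].round(1))
crop(s,140,100,200,150,4,"s15.png");crop(t,240,130,200,150,4,"t15.png")
```

```text
0.04500358034961803 [ 0.54271434 -0.15205584 -0.0030595 ] [-1.44809077e+02  3.29881545e-02  2.47680846e+00] [ 0.87594402  1.63037068 -3.44008687] 15.3 [ 56.9  38.9 -32.9  91.7 -10.7  72.9  34.2]
```

View pics/s15.png

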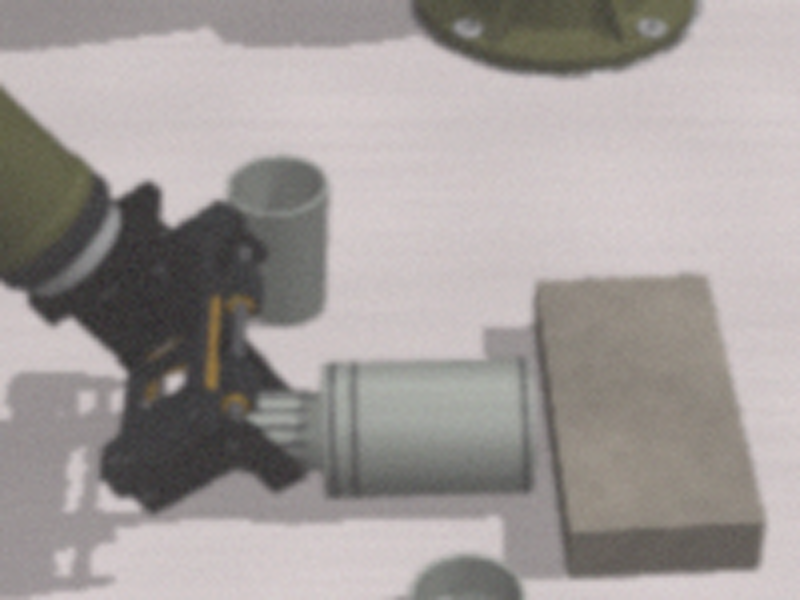

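View pics/t15.png

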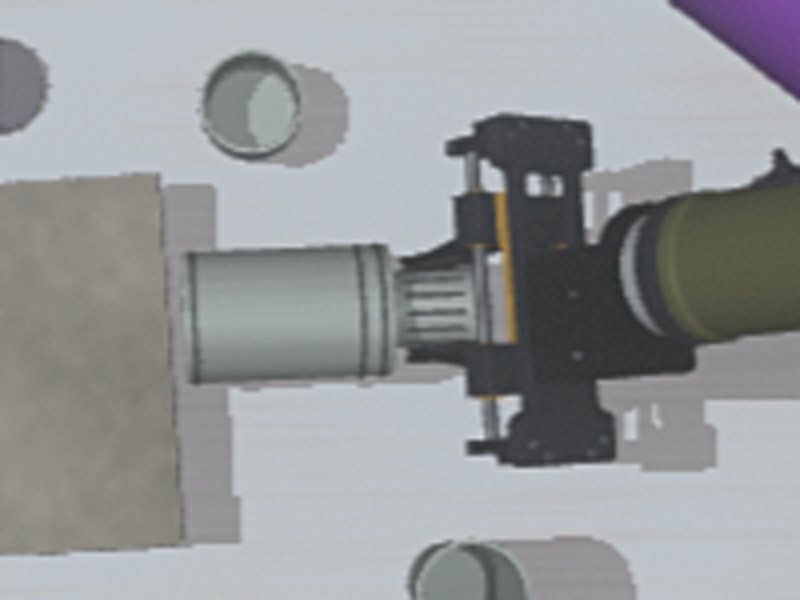

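Call:
{"api": "send_rows", "payload": {
  "steps": [
    [[0,-0.0015,0.0011],[0,0,0],0.03],
    [[0,-0.003,0.0021],[0,0,0],0.03],
    [[0,-0.0045,0.0032],[0,0,0],0.03],
    [[0,-0.0057,0.004],[0,0,0],0.03],
    [[0,-0.0065,0.0046],[0,0,0],0.03]
  ]
}}

```text
time_s: 15.72
tool_pos: [0.5428, -0.1508, -0.0034]
tool_rot: [-145.2, -0.0, 2.1]
force: [-0.6, -6.4, 2.4]
grip_width: 0.0452
```

Call:
{"api": "send_rows", "payload": {
  "steps": [
    [[0,-0.0005,0.0004],[0,0,0],0.03],
    [[0,-0.001,0.0007],[0,0,0],0.03],
    [[0,-0.0015,0.0011],[0,0,0],0.03],
    [[0,-0.002,0.0014],[0,0,0],0.03],
    [[0,-0.0025,0.0017],[0,0,0],0.03]
  ]
}}

```text
time_s: 16.13
tool_pos: [0.5429, -0.1481, -0.0034]
tool_rot: [-145.2, -0.0, 2.1]
force: [-0.8, -4.6, 1.7]
grip_width: 0.0451
```

Call:
{"api": "send_rows", "payload": {
  "steps": [
    [[0,-0.0007,0.0005],[0,0,0],0.03],
    [[0,-0.0014,0.001],[0,0,0],0.03],
    [[0,-0.002,0.0014],[0,0,0],0.03],
    [[0,-0.0025,0.0017],[0,0,0],0.03],
    [[0,-0.003,0.0021],[0,0,0],0.03]
  ]
}}

```text
time_s: 16.55
tool_pos: [0.5428, -0.1436, -0.0034]
tool_rot: [-145.1, -0.0, 2.1]
force: [-0.3, -7.5, 3.6]
grip_width: 0.0451
```

Call:
{"api": "send_rows", "payload": {
  "steps": [
    [[0,-0.0005,0.0004],[0,0,0],0.03],
    [[0,-0.001,0.0007],[0,0,0],0.03],
    [[0,-0.0015,0.0011],[0,0,0],0.03],
    [[0,-0.002,0.0014],[0,0,0],0.03],
    [[0,-0.0025,0.0017],[0,0,0],0.03]
  ]
}}

```text
time_s: 16.97
tool_pos: [0.5429, -0.1437, -0.0035]
tool_rot: [-145.4, -0.1, 2.0]
force: [-0.3, -12.7, 4.0]
grip_width: 0.0449
```

The force on −y rose to 12.7 N while the tool stopped, so the foot is butting. I'll check with a picture, then compute the arc rows about the lower foot edge.

Run:
```python
from h import *
s=cam("scene");t=cam("top"); o=env.get_obs(); print(o["grip_width"],o["tool_pos"],o["tool_rot"],o["force"],o["time_s"],o["qpos"].round(1))
crop(s,140,100,200,150,4,"s16.png");crop(t,240,130,200,150,4,"t16.png")
p=np.array([0,-.0970,.0638])
r=[]
for j in range(1,6):
    f=np.radians(-2*j); r.append([(p-R.from_rotvec([f,0,0]).apply(p)).round(4).tolist(),[round(f,4),0,0],.03])
print(r)
```

```text
0.04492662743168851 [ 0.5429301  -0.14372579 -0.003493  ] [-1.45382360e+02 -8.75055812e-02  2.03601401e+00] [ -0.57806992 -11.47754441   4.05851183] 17.0667 [ 56.7  38.  -33.1  93.  -10.9  71.6  33.6]
[[[0.0, -0.0023, -0.0033], [np.float64(-0.0349), 0, 0], 0.03], [[0.0, -0.0047, -0.0066], [np.float64(-0.0698), 0, 0], 0.03], [[0.0, -0.0072, -0.0098], [np.float64(-0.1047), 0, 0], 0.03], [[0.0, -0.0098, -0.0129], [np.float64(-0.1396), 0, 0], 0.03], [[0.0, -0.0126, -0.0159], [np.float64(-0.1745), 0, 0], 0.03]]
```

View pics/s16.png

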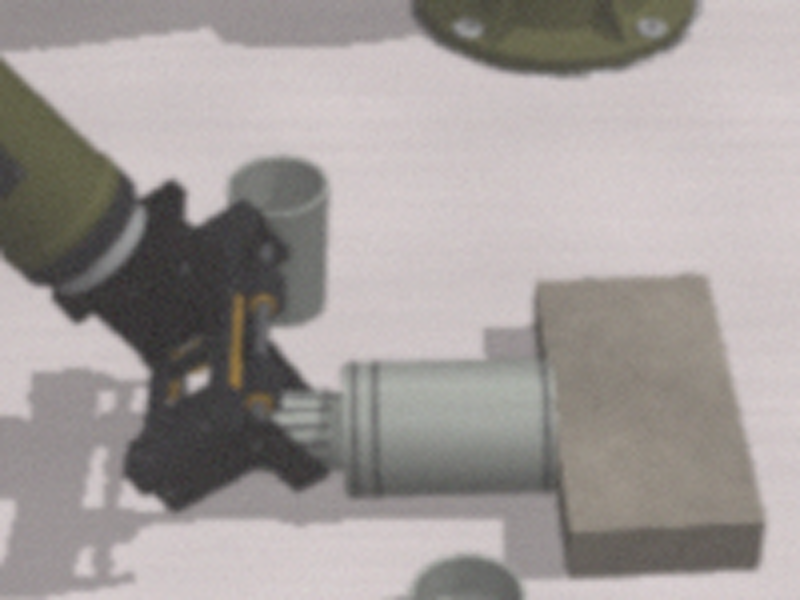

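View pics/t16.png

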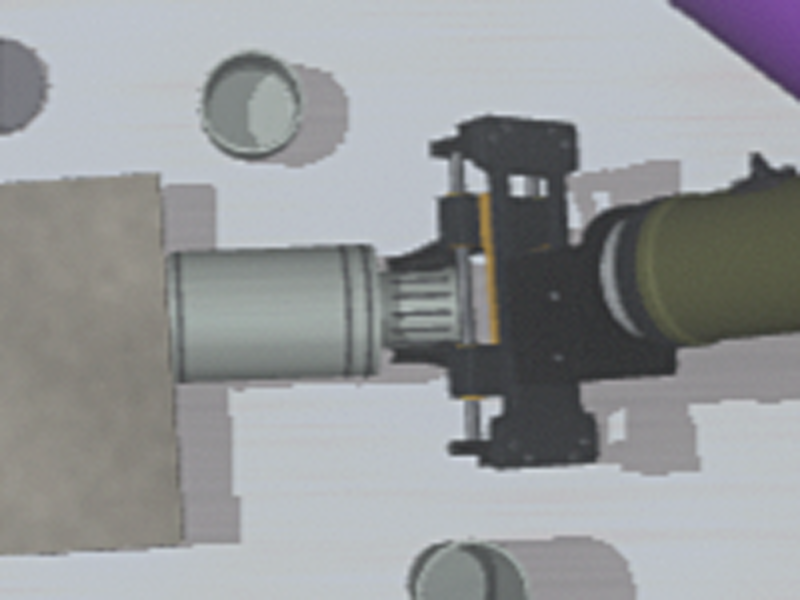

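Call:
{"api": "send_rows", "payload": {
  "steps": [
    [[0,-0.0023,-0.0033],[-0.0349,0,0],0.03],
    [[0,-0.0047,-0.0066],[-0.0698,0,0],0.03],
    [[0,-0.0072,-0.0098],[-0.1047,0,0],0.03],
    [[0,-0.0098,-0.0129],[-0.1396,0,0],0.03],
    [[0,-0.0126,-0.0159],[-0.1745,0,0],0.03]
  ]
}}

```text
time_s: 17.48
tool_pos: [0.5436, -0.1494, 0.0165]
tool_rot: [-156.0, -0.2, 1.9]
force: [1.4, -24.0, 3.8]
grip_width: 0.0452
```

Run:
```python
from h import *
s=cam("scene");t=cam("top"); o=env.get_obs(); print(o["grip_width"],o["tool_pos"],o["tool_rot"],o["force"],o["wrist_torque"],o["time_s"],o["qpos"].round(1))
crop(s,140,100,200,150,4,"s17.png");crop(t,240,130,200,150,4,"t17.png")
```

```text
0.0449997114896957 [ 0.54452445 -0.14886988  0.01801641] [-156.09847694   -0.37368789    2.01020362] [  1.54862206 -21.35970026   1.59377046] [-4.27520503 -0.10449709  0.56487094] 17.5833 [ 53.1  29.7 -32.7  96.9  -6.8  67.6  27.8]
```

View pics/s17.png

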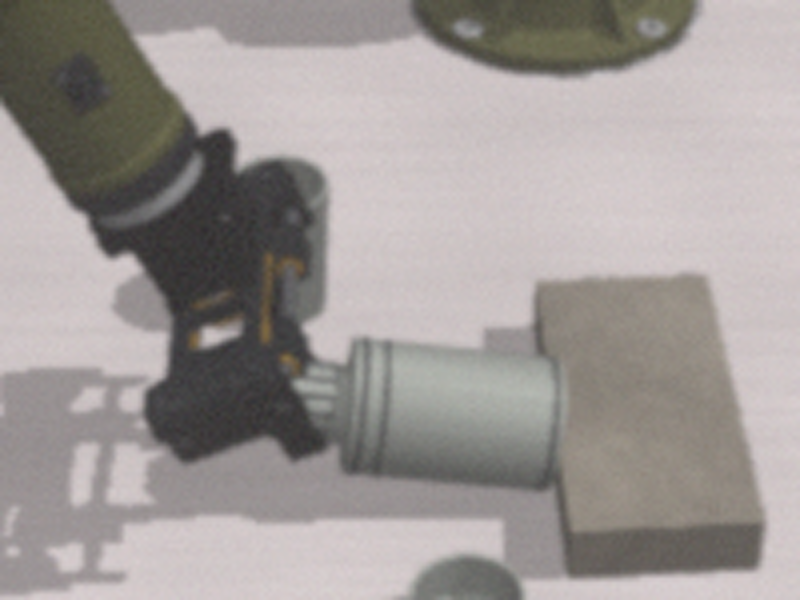

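View pics/t17.png

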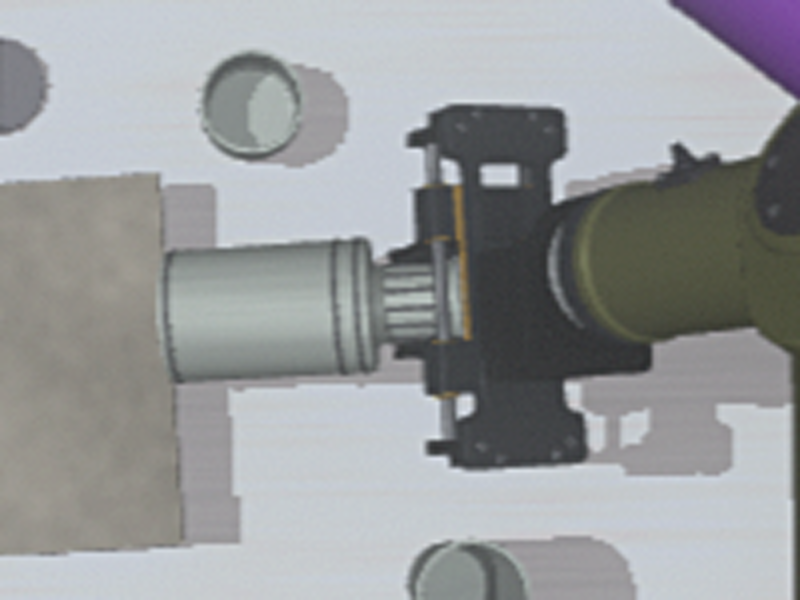

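The foot face turns about the stone's top edge, because the disc's top leans over the 40 mm stone. So the lower edge has to slide outward: u_B = 0.04·tanθ, later 0.078·sinθ. I'll recompute the path that way. The current measured grasp (u = 0.145, z = 0.065) already fits θ ≈ 10° with the foot on the table.

```bash
cat > arc.py <<'E'
from h import *
F=np.array([.54,-.0246,0]);n=np.array([.0384,-.9993,0]);t=np.array([.9993,.0384,0]);lat=-.0016
def pose(th,du=-.0015,dz=-.001,slip=0):
    a=np.radians(th);uB=max(0,.04*np.tan(a) if th<59.15 else .078*np.sin(a))
    u=uB+.148*np.cos(a)-.039*np.sin(a)+du; z=.148*np.sin(a)+.039*np.cos(a)+dz
    b=np.radians(35-th-slip); u-=.0515*np.sin(b); z-=.0515*np.cos(b)
    return F+t*lat+n*u+np.array([0,0,z]),[-145-th-slip,0,2.2]
def rows(p0,r0,ths,g=.03,**k):
    A=R.from_euler('xyz',r0,degrees=True);o=[]
    for th in ths:
        p,r=pose(th,**k);B=R.from_euler('xyz',r,degrees=True)
        o.append([A.inv().apply(p-p0).round(4).tolist(),(A.inv()*B).as_rotvec().round(4).tolist(),g])
    print(o);return p,r
E
python3 - <<'E'
from arc import *
p,r=np.array([.5424,-.1376,.0169]),[-155,0,2.2]
for ths in([10,10.5,11,12,13.5],[15,17,19,21,23],[25,27,29,31,33],[35,37,39,41,43]):
    p,r=rows(p,r,ths); print(p.round(4),r)
E
```

```text
[[[0.0003, 0.009, -0.0037], [0.0, 0.0, 0.0], 0.03], [[0.0003, 0.0088, -0.0047], [-0.0087, -0.0, 0.0], 0.03], [[0.0003, 0.0085, -0.0057], [-0.0175, -0.0, 0.0], 0.03], [[0.0003, 0.008, -0.0077], [-0.0349, 0.0, 0.0], 0.03], [[0.0003, 0.0072, -0.0107], [-0.0611, 0.0, 0.0], 0.03]]
[ 0.5432 -0.1486  0.0236] [-158.5, 0, 2.2]
[[[0.0, -0.0007, -0.003], [-0.0262, 0.0, 0.0], 0.03], [[0.0, -0.0017, -0.0069], [-0.0611, -0.0, -0.0], 0.03], [[0.0, -0.0028, -0.0107], [-0.096, -0.0, 0.0], 0.03], [[0.0, -0.004, -0.0145], [-0.1309, 0.0, -0.0], 0.03], [[0.0, -0.0053, -0.0181], [-0.1658, -0.0, -0.0], 0.03]]
[ 0.5432 -0.1503  0.0424] [-168, 0, 2.2]
[[[0.0, -0.0007, -0.0038], [-0.0349, 0.0, 0.0], 0.03], [[0.0, -0.0015, -0.0074], [-0.0698, 0.0, 0.0], 0.03], [[0.0, -0.0023, -0.0111], [-0.1047, 0.0, 0.0], 0.03], [[-0.0, -0.0032, -0.0146], [-0.1396, 0.0, 0.0], 0.03], [[-0.0, -0.004, -0.018], [-0.1745, 0.0, 0.0], 0.03]]
[ 0.5432 -0.1501  0.0608] [-178, 0, 2.2]
[[[-0.0, -0.0003, -0.0035], [-0.0349, -0.0, -0.0], 0.03], [[-0.0, -0.0006, -0.0069], [-0.0698, 0.0, 0.0], 0.03], [[-0.0, -0.001, -0.0102], [-0.1047, 0.0, -0.0], 0.03], [[-0.0, -0.0013, -0.0134], [-0.1396, 0.0, -0.0], 0.03], [[-0.0, -0.0015, -0.0166], [-0.1745, 0.0, -0.0], 0.03]]
[ 0.5432 -0.1492  0.0775] [-188, 0, 2.2]
```

Call:
{"api": "send_rows", "payload": {
  "steps": [
    [[0.0001,0.004,-0.002],[0,0,0],0.03],
    [[0.0002,0.007,-0.0042],[-0.0087,0,0],0.03],
    [[0.0003,0.0085,-0.0057],[-0.0175,0,0],0.03],
    [[0.0003,0.008,-0.0077],[-0.0349,0,0],0.03],
    [[0.0003,0.0072,-0.0107],[-0.0611,0,0],0.03]
  ]
}}

```text
time_s: 18.0
tool_pos: [0.5433, -0.1504, 0.023]
tool_rot: [-158.6, -0.0, 2.1]
force: [2.4, -7.1, -0.6]
grip_width: 0.0453
```

Call:
{"api": "send_rows", "payload": {
  "steps": [
    [[0,-0.0007,-0.003],[-0.0262,0,0],0.03],
    [[0,-0.0017,-0.0069],[-0.0611,0,0],0.03],
    [[0,-0.0028,-0.0107],[-0.096,0,0],0.03],
    [[0,-0.004,-0.0145],[-0.1309,0,0],0.03],
    [[0,-0.0053,-0.0181],[-0.1658,0,0],0.03]
  ]
}}

```text
time_s: 18.42
tool_pos: [0.5436, -0.1517, 0.043]
tool_rot: [-168.3, -0.1, 2.2]
force: [1.4, -7.2, 1.6]
grip_width: 0.0451
```

Run:
```python
from arc import *
s=cam("scene");t_=cam("top"); o=env.get_obs(); print(o["grip_width"],o["tool_pos"],o["tool_rot"],o["force"],o["wrist_torque"],o["time_s"],o["qpos"].round(1))
crop(s,140,100,200,150,4,"s18.png")
```

```text
0.04506992073853089 [ 0.54414757 -0.15112768  0.04412934] [-1.68351992e+02 -1.48287814e-01  2.40849042e+00] [ 0.69661786 -8.24710901  0.72980234] [-1.69179393 -0.24584944  0.01819871] 18.5167 [ 47.2  21.6 -32.  100.3   0.3  64.9  18.9]
```

View pics/s18.png

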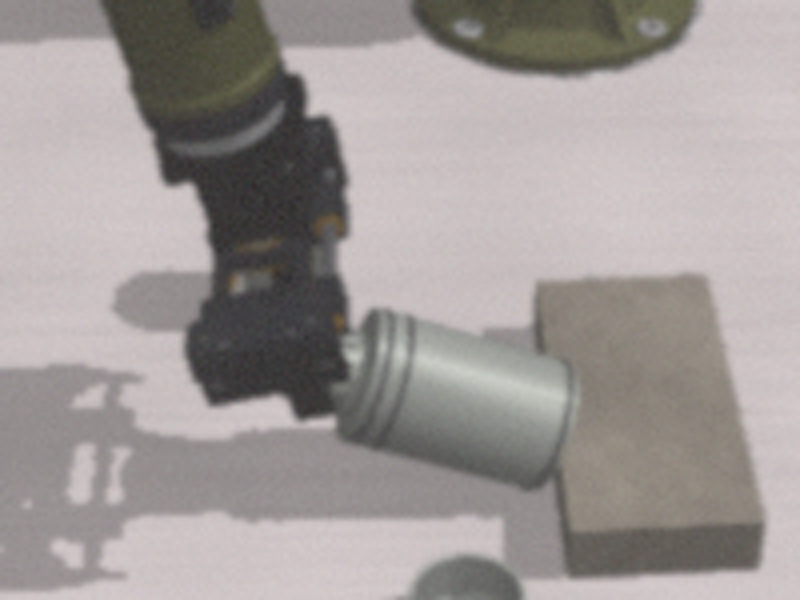

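Working well: the picture shows the dabba about 23° up, its foot over the stone edge at (560,440) and its lower edge on the table, with low forces. I'll continue.

Call:
{"api": "send_rows", "payload": {
  "steps": [
    [[0,-0.0007,-0.0038],[-0.0349,0,0],0.03],
    [[0,-0.0015,-0.0074],[-0.0698,0,0],0.03],
    [[0,-0.0023,-0.0111],[-0.1047,0,0],0.03],
    [[0,-0.0032,-0.0146],[-0.1396,0,0],0.03],
    [[0,-0.004,-0.018],[-0.1745,0,0],0.03]
  ]
}}

```text
time_s: 18.93
tool_pos: [0.5432, -0.1512, 0.0617]
tool_rot: [-178.2, -0.0, 2.2]
force: [0.6, -6.3, 2.8]
grip_width: 0.0455
```

Call:
{"api": "send_rows", "payload": {
  "steps": [
    [[0,-0.0003,-0.0035],[-0.0349,0,0],0.03],
    [[0,-0.0006,-0.0069],[-0.0698,0,0],0.03],
    [[0,-0.001,-0.0102],[-0.1047,0,0],0.03],
    [[0,-0.0013,-0.0134],[-0.1396,0,0],0.03],
    [[0,-0.0015,-0.0166],[-0.1745,0,0],0.03]
  ]
}}

```text
time_s: 19.35
tool_pos: [0.5434, -0.1491, 0.0787]
tool_rot: [171.8, -0.1, 2.3]
force: [1.4, -4.2, 4.4]
grip_width: 0.0451
```

Run:
```python
from arc import *
s=cam("scene");t_=cam("top"); o=env.get_obs(); print(o["grip_width"],o["tool_pos"],o["tool_rot"],o["force"],o["wrist_torque"],o["time_s"],o["qpos"].round(1))
crop(s,140,100,200,150,4,"s19.png")
p,r=pose(43)
for ths in([45,47,49,51,53],[55,57,59,61,63],[65,67,69,71,73],[75,77,79,81,83],[84.5,86,87.5,89,90]):
    p,r=rows(p,r,ths); print(p.round(4),r)
```

```text
0.044983063731768955 [ 0.54399041 -0.1484248   0.07942327] [ 1.71760775e+02 -9.25448241e-02  2.46936651e+00] [ 1.40434755 -4.80086345  4.84334335] [-0.84857075 -0.32617861  0.09727752] 19.45 [ 35.1  13.5 -31.8 104.6  17.   63.8  -1. ]
[[[-0.0, 0.0003, -0.003], [-0.0349, 0.0, 0.0], 0.03], [[-0.0, 0.0007, -0.006], [-0.0698, -0.0, 0.0], 0.03], [[0.0, 0.0013, -0.0088], [-0.1047, 0.0, 0.0], 0.03], [[0.0, 0.0019, -0.0114], [-0.1396, 0.0, 0.0], 0.03], [[0.0, 0.0028, -0.014], [-0.1745, -0.0, -0.0], 0.03]]
[ 0.5432 -0.15    0.0917] [-198, 0, 2.2]
[[[0.0, 0.0015, -0.0022], [-0.0349, 0.0, 0.0], 0.03], [[0.0, 0.0033, -0.0041], [-0.0698, 0.0, 0.0], 0.03], [[0.0, 0.0055, -0.0058], [-0.1047, -0.0, 0.0], 0.03], [[0.0, 0.0043, -0.0084], [-0.1396, 0.0, 0.0], 0.03], [[-0.0, 0.0028, -0.0111], [-0.1745, 0.0, 0.0], 0.03]]
[ 0.5432 -0.1492  0.1031] [-208, 0, 2.2]
[[[-0.0, -0.0013, -0.0029], [-0.0349, -0.0, -0.0], 0.03], [[-0.0, -0.0028, -0.0057], [-0.0698, 0.0, 0.0], 0.03], [[-0.0, -0.0044, -0.0084], [-0.1047, 0.0, 0.0], 0.03], [[-0.0, -0.0063, -0.0111], [-0.1396, 0.0, -0.0], 0.03], [[-0.0, -0.0084, -0.0138], [-0.1745, -0.0, 0.0], 0.03]]
[ 0.5427 -0.1354  0.1114] [-218, 0, 2.2]
[[[-0.0, -0.0017, -0.0029], [-0.0349, 0.0, 0.0], 0.03], [[-0.0, -0.0037, -0.0059], [-0.0698, 0.0, -0.0], 0.03], [[-0.0, -0.0058, -0.0088], [-0.1047, 0.0, 0.0], 0.03], [[-0.0, -0.0081, -0.0116], [-0.1396, 0.0, -0.0], 0.03], [[-0.0, -0.0106, -0.0144], [-0.1745, 0.0, -0.0], 0.03]]
[ 0.542  -0.1181  0.1162] [-228, 0, 2.2]
[[[-0.0, -0.0016, -0.0024], [-0.0262, 0.0, 0.0], 0.03], [[-0.0, -0.0033, -0.0048], [-0.0524, 0.0, -0.0], 0.03], [[-0.0, -0.0051, -0.0072], [-0.0785, 0.0, 0.0], 0.03], [[-0.0, -0.007, -0.0096], [-0.1047, 0.0, -0.0], 0.03], [[-0.0, -0.0083, -0.0111], [-0.1222, 0.0, -0.0], 0.03]]
[ 0.5415 -0.1043  0.1175] [-235, 0, 2.2]
```

View pics/s19.png

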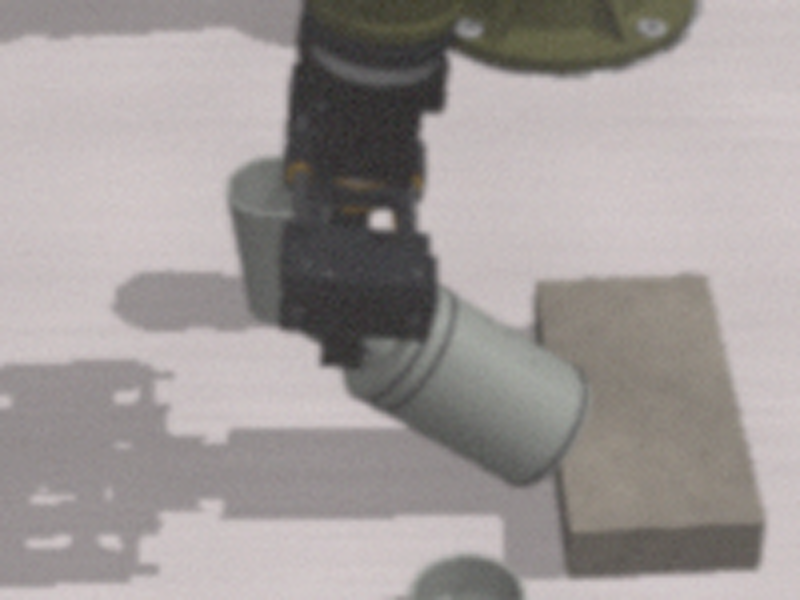

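Call:
{"api": "send_rows", "payload": {
  "steps": [
    [[0,0.0003,-0.003],[-0.0349,0,0],0.03],
    [[0,0.0007,-0.006],[-0.0698,0,0],0.03],
    [[0,0.0013,-0.0088],[-0.1047,0,0],0.03],
    [[0,0.0019,-0.0114],[-0.1396,0,0],0.03],
    [[0,0.0028,-0.014],[-0.1745,0,0],0.03]
  ]
}}

```text
time_s: 19.87
tool_pos: [0.5428, -0.1489, 0.0923]
tool_rot: [161.9, 0.0, 2.3]
force: [1.9, -0.7, 1.9]
grip_width: 0.045
```

Call:
{"api": "send_rows", "payload": {
  "steps": [
    [[0,0.0015,-0.0022],[-0.0349,0,0],0.03],
    [[0,0.0033,-0.0041],[-0.0698,0,0],0.03],
    [[0,0.0048,-0.006],[-0.1047,0,0],0.03],
    [[0,0.0043,-0.0084],[-0.1396,0,0],0.03],
    [[0,0.0028,-0.0111],[-0.1745,0,0],0.03]
  ]
}}

```text
time_s: 20.28
tool_pos: [0.5425, -0.1497, 0.1045]
tool_rot: [151.7, 0.1, 2.3]
force: [0.1, -7.0, 7.0]
grip_width: 0.0449
```

Run:
```python
from arc import *
s=cam("scene");o=env.get_obs(); print(o["grip_width"],o["tool_pos"],o["tool_rot"],o["force"],o["wrist_torque"],o["time_s"],o["qpos"].round(1))
crop(s,140,100,200,150,4,"s20.png")
```

```text
0.0452974801050163 [ 0.5429128  -0.14897426  0.10519992] [1.51516147e+02 5.26501593e-02 2.42296348e+00] [ 0.56441306 -6.38876504  9.34779313] [-1.48687491 -0.04005079  0.02908963] 20.3333 [ 21.9  13.4 -32.7 107.2  37.9  70.6 -23.8]
```

View pics/s20.png

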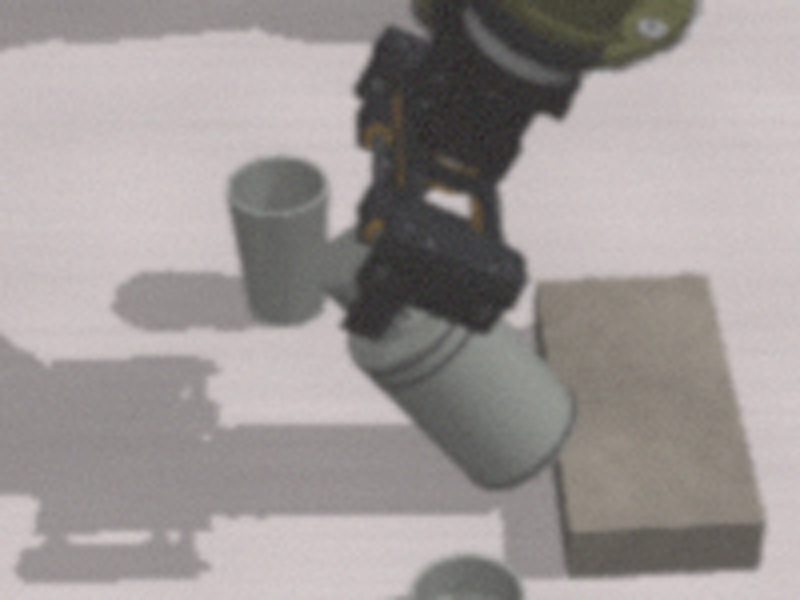

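Call:
{"api": "send_rows", "payload": {
  "steps": [
    [[0,-0.0013,-0.0029],[-0.0349,0,0],0.03],
    [[0,-0.0028,-0.0057],[-0.0698,0,0],0.03],
    [[0,-0.0044,-0.0084],[-0.1047,0,0],0.03],
    [[0,-0.0063,-0.0111],[-0.1396,0,0],0.03],
    [[0,-0.0084,-0.0138],[-0.1745,0,0],0.03]
  ]
}}

```text
time_s: 20.75
tool_pos: [0.5432, -0.1441, 0.1199]
tool_rot: [140.8, -0.2, 1.9]
force: [-0.1, -17.6, 23.6]
grip_width: 0.0452
```

Run:
```python
from arc import *
s=cam("scene");o=env.get_obs(); print(o["grip_width"],o["tool_pos"],o["tool_rot"],o["force"],o["wrist_torque"],o["time_s"],o["qpos"].round(1))
crop(s,140,100,200,150,4,"s21.png")
```

```text
0.045154273579729745 [ 0.54338461 -0.14322504  0.12026979] [140.60883597  -0.1771838    2.01836286] [ -0.0814117  -17.54765261  24.67755658] [-5.66133211 -0.23740247 -0.08624482] 20.8 [ 14.4  16.5 -33.  107.5  47.8  78.1 -35.2]
```

View pics/s21.png

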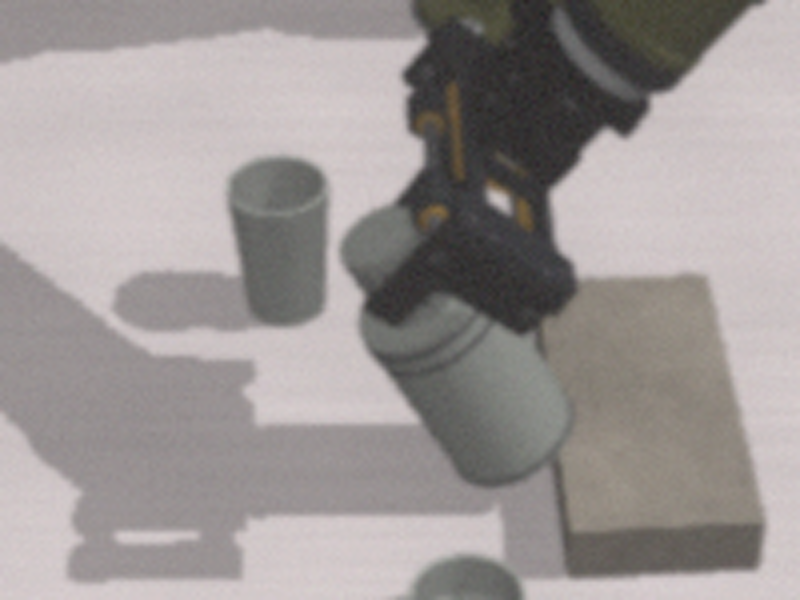

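```bash
cat >> arc.py <<'E'
def model(foot,th):
    a=np.radians(th);ax=n*np.cos(a)+np.array([0,0,np.sin(a)]);e=-n*np.sin(a)+np.array([0,0,np.cos(a)])
    ph=np.linspace(0,2*np.pi,60);out=[]
    for d,r in((0,.039),(.12,.039),(.12,.023),(.17,.023)):
        out.append(foot+ax*d+r*np.outer(np.cos(ph),t)+r*np.outer(np.sin(ph),e))
    return out
def over(C,L,x0,y0,w,h,k,name):
    im=cv2.convertScaleAbs(cv2.resize(C["pixels"][:,:,::-1],None,fx=k,fy=k,interpolation=cv2.INTER_CUBIC),alpha=1.4)
    for i,(l) in enumerate(L): cv2.polylines(im,[((proj(C,l)+.5)*k).astype(np.int32)],False,(0,0,255),1)
    cv2.imwrite("pics/"+name,im[y0*k:(y0+h)*k,x0*k:(x0+w)*k])
E
python3 - <<'E'
from arc import *
s=cam("scene");tp=cam("top");o=env.get_obs();print(o["tool_pos"],o["tool_rot"],o["force"])
a=np.radians(180-o["tool_rot"][0]);g=o["tool_pos"]-.0515*(n*0+R.from_euler('xyz',o["tool_rot"],degrees=True).apply([0,0,1]))
print("grasp",g, (g-F)@n)
for th in(62,67,72):
    A=np.radians(th);ax=n*np.cos(A)+np.array([0,0,np.sin(A)]);f=g-.148*ax
    print(th,"foot u,z",(f-F)@n,f[2],"B z",f[2]-.039*np.cos(A),"B u",(f-F)@n+.039*np.sin(A))
    over(s,model(f,th),190,140,100,80,7,f"o{th}.png")
im=np.hstack([cv2.resize(cv2.imread(f"pics/o{k}.png"),(400,320)) for k in(62,72)]);cv2.imwrite("pics/oo1.png",im)
E
```

```text
[ 0.54330952 -0.14372764  0.11974466] [140.86006829  -0.17725596   1.94077983] [ -0.06996172 -16.22434629  21.79458579]
grasp [ 0.54208509 -0.11124282  0.15968821] 0.08666223917490538
62 foot u,z 0.017175233274157046 0.029011966792779537 B z 0.010702575844129793 B u 0.05161018939565519
67 foot u,z 0.0288296921515563 0.02345349222493953 B z 0.008214978213857856 B u 0.06472938143620147
72 foot u,z 0.040924291632049845 0.018931846124218 B z 0.006880183343595048 B u 0.07801549576756084
```

View pics/oo1.png

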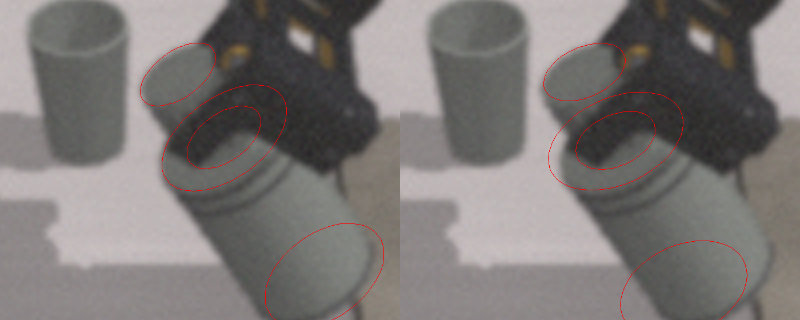

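View pics/o67.png

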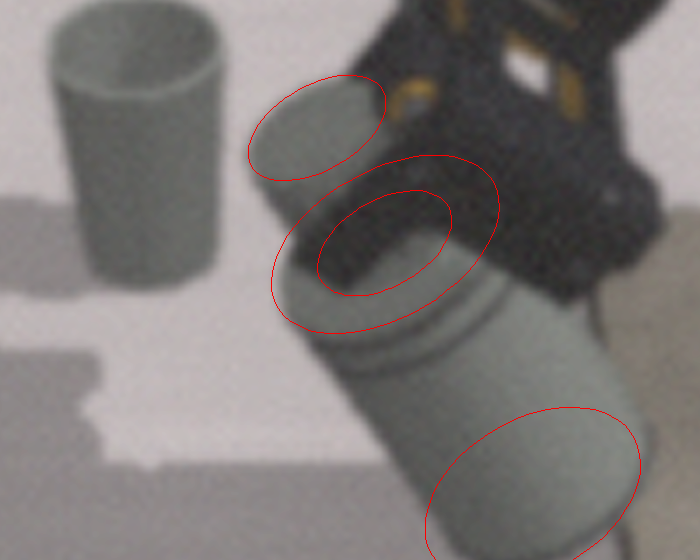

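```bash
cat > ov.py <<'E'
from arc import *
import sys
s=cam("scene")
ims=[]
for a in sys.argv[1:]:
    th,uB,zB=map(float,a.split(","))
    A=np.radians(th); f=F+t*(-.0016)+n*(uB-.039*np.sin(A))+np.array([0,0,zB+.039*np.cos(A)])
    over(s,model(f,th),190,135,100,95,8,"tmp.png"); ims.append(cv2.resize(cv2.imread("pics/tmp.png"),(400,380),interpolation=cv2.INTER_AREA))
cv2.imwrite("pics/ov.png",np.hstack(ims))
E
python3 ov.py 60,.062,0 62,.062,.003
```

```text
(no output)
```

View pics/ov.png

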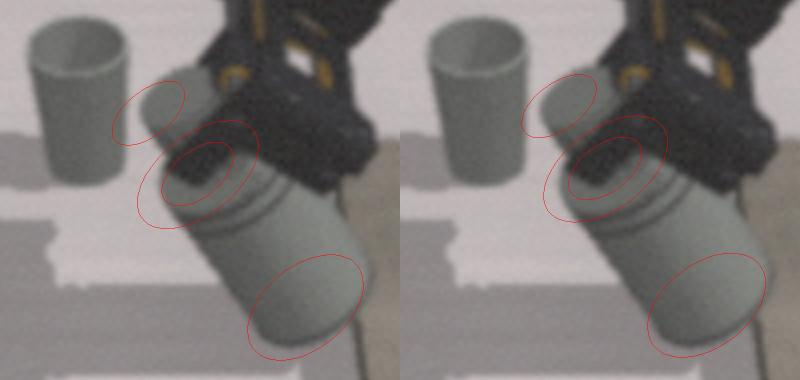

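```bash
cat > fit.py <<'E'
from arc import *
from scipy.optimize import least_squares
# obs in full px: capL (min x of cap end), shL (min x shoulder), footR(max x), footB (max y), capT(min y cap end)
def fit(s,capL,shL,footR,footB,capT=None,x0=(65,.06,.002),lat=-.0016):
    def f(v):
        th,uB,zB=v[0],v[1],v[2];A=np.radians(th);ft=F+t*lat+n*(uB-.039*np.sin(A))+np.array([0,0,zB+.039*np.cos(A)])
        m=[proj(s,q) for q in model(ft,th)]
        r=[m[3][:,0].min()-capL,m[1][:,0].min()-shL,m[0][:,0].max()-footR,m[0][:,1].max()-footB]
        if capT: r.append(m[3][:,1].min()-capT)
        return r
    q=least_squares(f,x0,x_scale=[10,.01,.01]);return q.x.round(4),q.fun.round(2)
E
python3 - <<'E'
from fit import *
s=cam("scene");k=4
print(fit(s,190+140/k,190+162/k,190+369/k,135+348/k,135+66/k))
print(fit(s,190+140/k,190+162/k,190+369/k,135+348/k))
E
```

```text
(array([6.53597e+01, 5.92000e-02, 7.10000e-03]), array([ 0.42, -1.11,  0.73,  0.89, -0.68]))
(array([6.59323e+01, 6.02000e-02, 1.00000e-02]), array([ 0.65, -1.12,  0.48,  0.04]))
```

Run:
```python
from arc import *
p0,r0=pose(73); p1,r1=pose(65.5,du=.004,dz=0.0,slip=7.5)
print(p0,r0,p1,r1); print(rel(p0,r0,p1,r1))
```

```text
[ 0.54265482 -0.13535736  0.11135305] [-218, 0, 2.2] [ 0.54349179 -0.1571383   0.11026475] [-218.0, 0, 2.2]
([0.0, 0.0165, 0.0143], [0.0, 0.0, 0.0])
```

Call:
{"api": "send_rows", "payload": {
  "steps": [
    [[0,0.0018,0.0016],[0,0,0],0.03],
    [[0,0.0036,0.0031],[0,0,0],0.03],
    [[0,0.0054,0.0047],[0,0,0],0.03],
    [[0,0.0072,0.0062],[0,0,0],0.03],
    [[0,0.009,0.0078],[0,0,0],0.03]
  ]
}}

```text
time_s: 21.42
tool_pos: [0.5431, -0.1499, 0.1142]
tool_rot: [141.6, -0.1, 2.1]
force: [1.0, -4.8, 8.5]
grip_width: 0.045
```

Call:
{"api": "send_rows", "payload": {
  "steps": [
    [[0,0.0015,0.0013],[0,0,0],0.03],
    [[0,0.003,0.0026],[0,0,0],0.03],
    [[0,0.0045,0.0039],[0,0,0],0.03],
    [[0,0.006,0.0052],[0,0,0],0.03],
    [[0,0.0075,0.0065],[0,0,0],0.03]
  ]
}}

```text
time_s: 21.83
tool_pos: [0.5429, -0.1554, 0.1096]
tool_rot: [142.1, 0.1, 2.3]
force: [0.9, 0.4, 0.7]
grip_width: 0.0449
```

Run:
```python
from arc import *
s=cam("scene");o=env.get_obs(); print(o["grip_width"],o["tool_pos"],o["tool_rot"],o["force"],o["wrist_torque"],o["time_s"],o["qpos"].round(1))
crop(s,190,135,100,95,8,"s22.png")
```

```text
0.04507763120505162 [ 0.54258374 -0.15613132  0.10937375] [1.42090424e+02 9.39356761e-02 2.28236257e+00] [ 1.10116284 -1.78561071  0.29121262] [ 0.9005954  -0.2687603   0.00681533] 21.8833 [ 16.1  16.2 -32.3 108.2  47.1  75.6 -33.3]
```

View pics/s22.png

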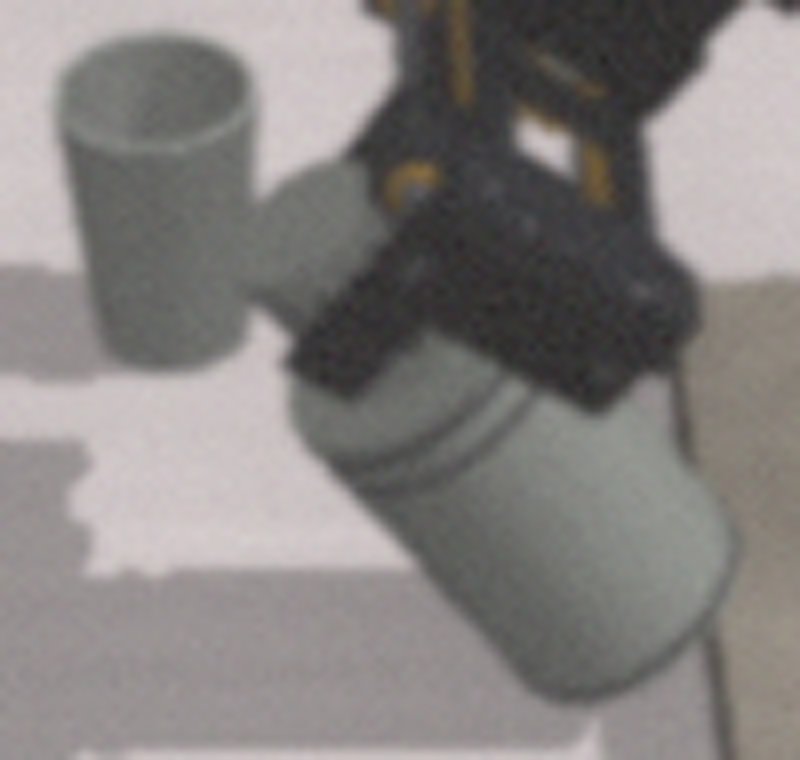

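```bash
python3 - <<'E'
from fit import *
s=cam("scene");k=8
print(fit(s,190+242/k,190+290/k,190+738/k,135+705/k,135+158/k))
print(fit(s,190+242/k,190+290/k,190+738/k,135+705/k))
o=env.get_obs();g=o["tool_pos"]-.0515*R.from_euler('xyz',o["tool_rot"],degrees=True).apply([0,0,1])
print((g-F)@n,g[2])
E
python3 ov.py 58.5,.06,0.0 61,.06,.002
```

```text
(array([6.00948e+01, 5.69000e-02, 1.70000e-03]), array([-0.28, -0.03,  0.35,  0.84, -0.67]))
(array([6.09122e+01, 5.82000e-02, 4.70000e-03]), array([ 0.03, -0.05,  0.02,  0.  ]))
0.1000071303747397 0.14992601077323173
```

View pics/ov.png

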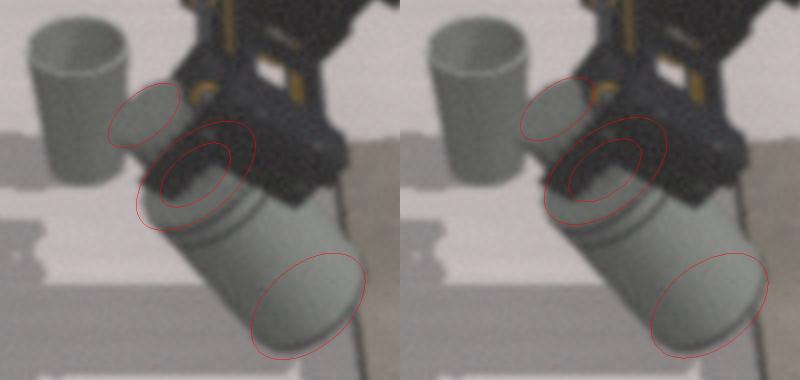

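Call:
{"api": "send_rows", "payload": {
  "steps": [
    [[0,0,0],[0,0,0],0.03],
    [[0,0.0018,0.0008],[0,0,0],0.03],
    [[0,0.0033,0.0019],[0,0,0],0.03],
    [[0,0.0048,0.003],[0,0,0],0.03],
    [[0,0.0063,0.0041],[0,0,0],0.03]
  ],
  "grip_force": 60
}}

```text
time_s: 22.4
tool_pos: [0.5428, -0.1648, 0.1099]
tool_rot: [142.0, 0.1, 2.2]
force: [0.3, -0.2, -5.4]
grip_width: 0.0452
```

Call:
{"api": "send_rows", "payload": {
  "steps": [
    [[0,0.0013,0.0009],[0,0,0],0.03],
    [[0,0.0026,0.0018],[0,0,0],0.03],
    [[0,0.0039,0.0027],[0,0,0],0.03],
    [[0,0.0052,0.0036],[0,0,0],0.03],
    [[0,0.0061,0.0044],[0,0,0],0.03]
  ]
}}

```text
time_s: 22.82
tool_pos: [0.544, -0.1723, 0.1113]
tool_rot: [142.0, -0.0, 2.2]
force: [0.1, -0.6, -4.7]
grip_width: 0.045
```

Run:
```python
from arc import *
s=cam("scene");o=env.get_obs(); print(o["grip_width"],o["tool_pos"],o["tool_rot"],o["force"],o["wrist_torque"],o["time_s"],o["qpos"].round(1))
crop(s,190,135,100,95,8,"s23.png")
```

```text
0.04513325802439125 [ 0.54388791 -0.17267204  0.11132398] [ 1.41987193e+02 -1.60314617e-03  2.20353580e+00] [ 0.81535811 -0.12334869 -5.43950291] [ 1.19954929 -0.04414978 -0.0616798 ] 22.8667 [ 17.3  15.8 -31.7 108.4  47.5  74.6 -32. ]
```

View pics/s23.png

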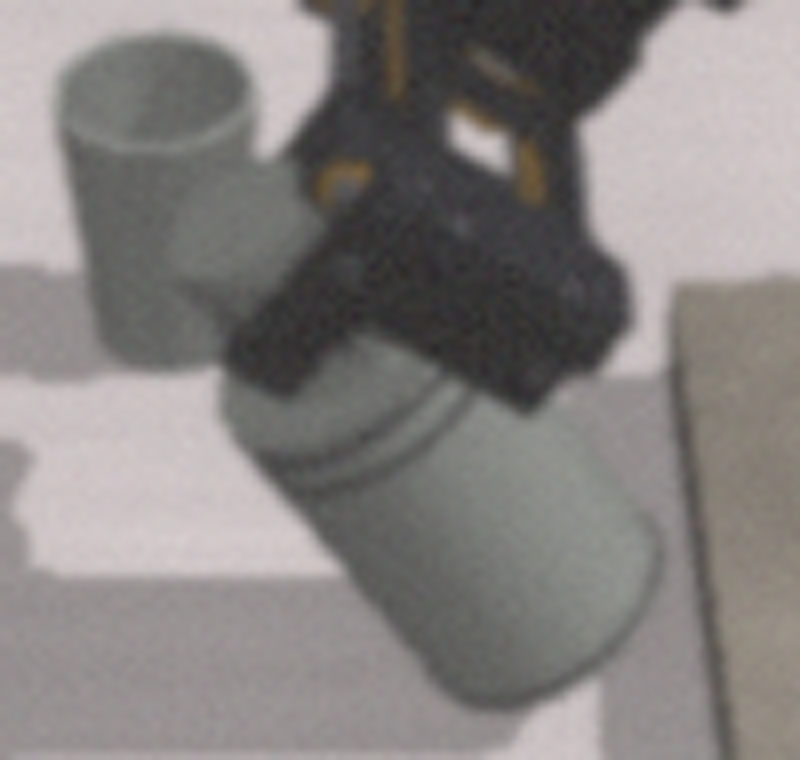

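Run:
```python
from fit import *
s=cam("scene");k=8
print(fit(s,190+171/k,190+221/k,190+663/k,135+712/k,135+160/k))
print(fit(s,190+171/k,190+221/k,190+663/k,135+712/k))
o=env.get_obs();g=o["tool_pos"]-.0515*R.from_euler('xyz',o["tool_rot"],degrees=True).apply([0,0,1])
print((g-F)@n,g[2])
```

```text
(array([6.15647e+01, 7.93000e-02, 6.00000e-04]), array([-0.05, -0.37,  0.46,  0.81, -0.63]))
(array([6.22708e+01, 8.05000e-02, 3.50000e-03]), array([ 0.21, -0.38,  0.18,  0.02]))
0.11618384594015535 0.15188499122426868
```

```bash
cat >> arc.py <<'E'
def pose2(th,uB=.079,dz=-.001,slip=11.5):
    a=np.radians(th)
    u=uB+.148*np.cos(a)-.039*np.sin(a); z=.148*np.sin(a)+.039*np.cos(a)+dz
    b=np.radians(35-th-slip); u-=.0515*np.sin(b); z-=.0515*np.cos(b)
    return F+t*lat+n*u+np.array([0,0,z]),[-145-th-slip,0,2.2]
def rows2(p0,r0,ths,g=.03,**k):
    A=R.from_euler('xyz',r0,degrees=True);o=[]
    for th in ths:
        p,r=pose2(th,**k);B=R.from_euler('xyz',r,degrees=True)
        o.append([A.inv().apply(p-p0).round(4).tolist(),(A.inv()*B).as_rotvec().round(4).tolist(),g])
    print(o);return p,r
E
python3 - <<'E'
from arc import *
p,r=np.array([.5440,-.1723,.1113]),[-218,0,2.2]
for ths in([61.5,61.5,62.5,64,65.5],[67.5,69.5,71.5,73.5,75.5],[77,78.5,80,81.5,83],[84.5,86,87,88,89]):
    p,r=rows2(p,r,ths); print(p.round(4),r)
E
```

```text
[[[0.0001, -0.0031, 0.0029], [0.0, 0.0, 0.0], 0.03], [[0.0001, -0.0031, 0.0029], [0.0, 0.0, 0.0], 0.03], [[0.0001, -0.0039, 0.0008], [-0.0175, 0.0, -0.0], 0.03], [[0.0001, -0.0051, -0.0023], [-0.0436, 0.0, -0.0], 0.03], [[0.0001, -0.0064, -0.0054], [-0.0698, 0.0, -0.0], 0.03]]
[ 0.5438 -0.1639  0.1116] [-222.0, 0, 2.2]
[[[-0.0, -0.0016, -0.0042], [-0.0349, 0.0, 0.0], 0.03], [[-0.0, -0.0033, -0.0083], [-0.0698, -0.0, 0.0], 0.03], [[-0.0, -0.0052, -0.0123], [-0.1047, -0.0, 0.0], 0.03], [[-0.0, -0.0072, -0.0163], [-0.1396, 0.0, 0.0], 0.03], [[-0.0, -0.0093, -0.0202], [-0.1745, 0.0, 0.0], 0.03]]
[ 0.543  -0.1435  0.1203] [-232.0, 0, 2.2]
[[[-0.0, -0.0012, -0.0031], [-0.0262, 0.0, 0.0], 0.03], [[-0.0, -0.0024, -0.0062], [-0.0524, 0.0, 0.0], 0.03], [[-0.0, -0.0038, -0.0093], [-0.0785, -0.0, 0.0], 0.03], [[-0.0, -0.0052, -0.0123], [-0.1047, -0.0, -0.0], 0.03], [[-0.0, -0.0067, -0.0153], [-0.1309, 0.0, 0.0], 0.03]]
[ 0.5423 -0.1273  0.1245] [-239.5, 0, 2.2]
[[[-0.0, -0.0012, -0.0031], [-0.0262, 0.0, 0.0], 0.03], [[-0.0, -0.0024, -0.0062], [-0.0524, 0.0, -0.0], 0.03], [[-0.0, -0.0033, -0.0083], [-0.0698, 0.0, 0.0], 0.03], [[-0.0, -0.0042, -0.0103], [-0.0873, -0.0, 0.0], 0.03], [[-0.0, -0.0052, -0.0123], [-0.1047, 0.0, -0.0], 0.03]]
[ 0.5418 -0.1141  0.1263] [-245.5, 0, 2.2]
```

Call:
{"api": "send_rows", "payload": {
  "steps": [
    [[0.0001,-0.0015,0.0015],[0,0,0],0.03],
    [[0.0001,-0.0031,0.0029],[0,0,0],0.03],
    [[0.0001,-0.0039,0.0008],[-0.0175,0,0],0.03],
    [[0.0001,-0.0051,-0.0023],[-0.0436,0,0],0.03],
    [[0.0001,-0.0064,-0.0054],[-0.0698,0,0],0.03]
  ]
}}

```text
time_s: 23.33
tool_pos: [0.5438, -0.1636, 0.1117]
tool_rot: [137.9, -0.0, 2.2]
force: [0.6, 0.7, -4.6]
grip_width: 0.045
```

Call:
{"api": "send_rows", "payload": {
  "steps": [
    [[0,-0.0016,-0.0042],[-0.0349,0,0],0.03],
    [[0,-0.0033,-0.0083],[-0.0698,0,0],0.03],
    [[0,-0.0052,-0.0123],[-0.1047,0,0],0.03],
    [[0,-0.0072,-0.0163],[-0.1396,0,0],0.03],
    [[0,-0.0093,-0.0202],[-0.1745,0,0],0.03]
  ]
}}

```text
time_s: 23.75
tool_pos: [0.5435, -0.1421, 0.1203]
tool_rot: [127.9, -0.1, 2.3]
force: [-0.4, -0.8, -5.0]
grip_width: 0.0449
```

Run:
```python
from arc import *
s=cam("scene");o=env.get_obs(); print(o["grip_width"],o["tool_pos"],o["tool_rot"],o["force"],o["wrist_torque"],o["time_s"],o["qpos"].round(1))
crop(s,190,125,100,95,8,"s24.png")
```

```text
0.045060948871470115 [ 0.54365904 -0.14038228  0.1198101 ] [1.27843949e+02 8.90537070e-03 2.51277881e+00] [-0.10857165  1.11847935 -2.14731182] [ 0.74155248 -0.16018109  0.06660991] 23.8 [  5.9  23.2 -31.7 108.1  58.1  87.  -46.5]
```

View pics/s24.png

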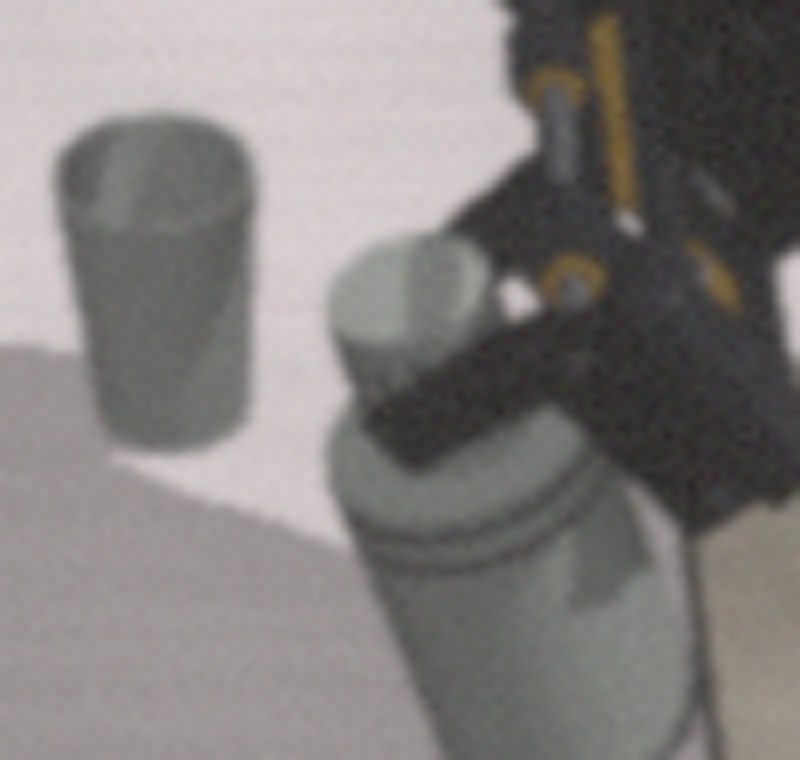

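Call:
{"api": "send_rows", "payload": {
  "steps": [
    [[0,-0.0012,-0.0031],[-0.0262,0,0],0.03],
    [[0,-0.0024,-0.0062],[-0.0524,0,0],0.03],
    [[0,-0.0038,-0.0093],[-0.0785,0,0],0.03],
    [[0,-0.0052,-0.0123],[-0.1047,0,0],0.03],
    [[0,-0.0067,-0.0153],[-0.1309,0,0],0.03]
  ]
}}

```text
time_s: 24.22
tool_pos: [0.5425, -0.1268, 0.1245]
tool_rot: [120.4, -0.0, 2.2]
force: [-0.7, -0.1, -4.5]
grip_width: 0.0452
```

Run:
```python
from arc import *
s=cam("scene");tp=cam("top");o=env.get_obs(); print(o["grip_width"],o["tool_pos"],o["tool_rot"],o["force"],o["wrist_torque"],o["time_s"],o["qpos"].round(1))
crop(s,200,145,100,90,8,"s25.png");crop(tp,240,130,200,150,4,"t25.png")
```

```text
0.045157468449435474 [ 0.54265134 -0.12601498  0.12430337] [1.20391734e+02 4.88963901e-02 2.36604637e+00] [ 0.39920419 -0.20292588 -2.37484749] [ 1.43538391  0.00551448 -0.00459282] 24.3167 [  0.4  28.1 -30.6 107.   62.   94.  -52.2]
```

View pics/s25.png

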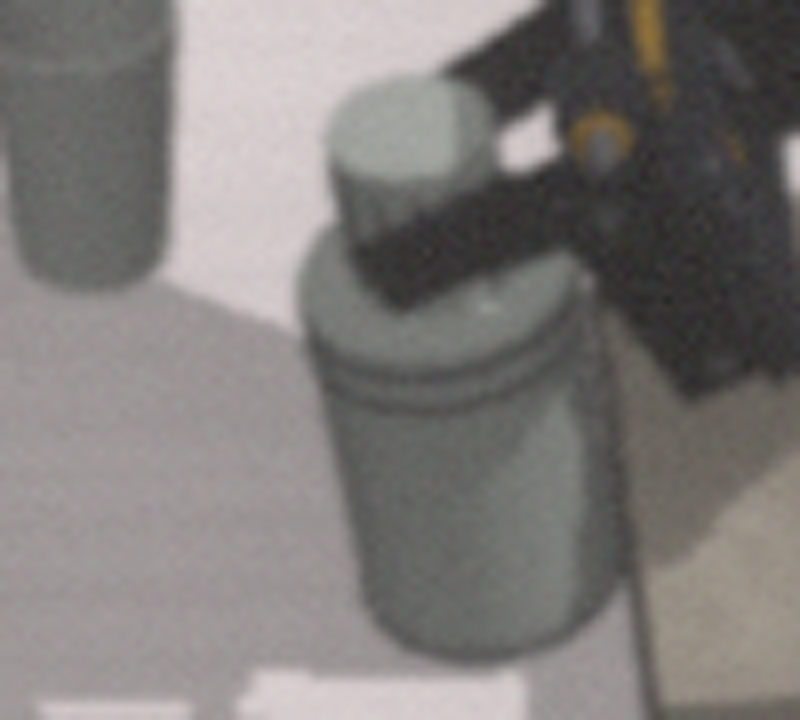

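View pics/t25.png

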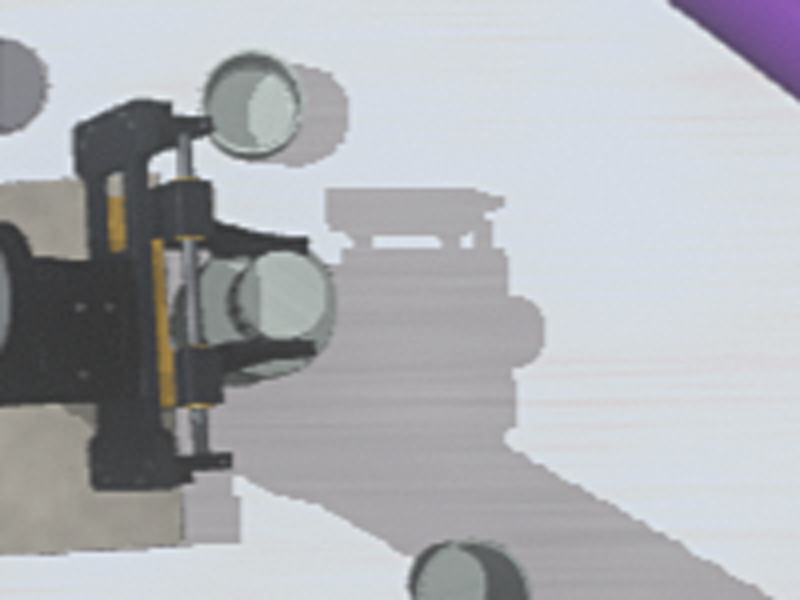

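Run:
```python
from fit import *
s=cam("scene");k=8
print(fit(s,200+328/k,200+298/k,200+632/k,145+662/k,145+74/k,x0=(82,.079,0)))
print(fit(s,200+328/k,200+298/k,200+632/k,145+662/k,x0=(82,.079,0)))
```

```text
(array([ 8.17282e+01,  7.41000e-02, -2.80000e-03]), array([-0.2 ,  0.25, -0.03,  0.6 , -0.5 ]))
(array([ 8.18435e+01,  7.43000e-02, -7.00000e-04]), array([-0.16,  0.24, -0.09, -0.01]))
```

Call:
{"api": "send_rows", "payload": {
  "steps": [
    [[0,-0.0007,-0.0023],[-0.0262,0,0],0.03],
    [[0,-0.0014,-0.0045],[-0.0524,0,0],0.03],
    [[0,-0.0023,-0.0066],[-0.0698,0,0],0.03],
    [[0,-0.0032,-0.0086],[-0.0873,0,0],0.03],
    [[0,-0.0042,-0.0106],[-0.1047,0,0],0.03]
  ]
}}

```text
time_s: 24.78
tool_pos: [0.542, -0.1157, 0.1264]
tool_rot: [114.4, -0.0, 2.2]
force: [-1.2, -0.0, -3.8]
grip_width: 0.0453
```

Run:
```python
from arc import *
s=cam("scene");tp=cam("top");o=env.get_obs(); print(o["grip_width"],o["tool_pos"],o["tool_rot"],o["force"],o["wrist_torque"],o["time_s"],o["qpos"].round(1))
crop(s,200,145,100,90,8,"s26.png")
```

```text
0.04481496550170939 [ 0.54206589 -0.1151397   0.1262788 ] [1.14403247e+02 3.34248574e-02 2.31691843e+00] [ 0.5942692  -0.27349439 -0.60226768] [ 1.2836501  -0.0468536   0.04446958] 24.8833 [ -3.8  32.3 -29.3 106.   64.7  99.3 -56.2]
```

View pics/s26.png

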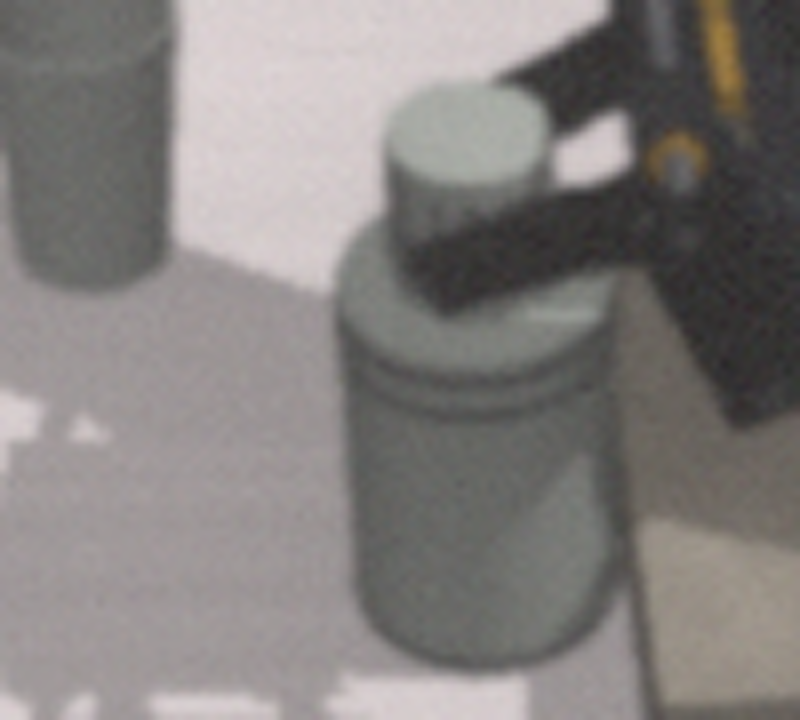

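```bash
python3 - <<'E'
from fit import *
s=cam("scene");k=8
print(fit(s,200+387/k,200+336/k,200+626/k,145+670/k,145+84/k,x0=(87,.079,0)))
print(fit(s,200+387/k,200+336/k,200+626/k,145+670/k,x0=(87,.079,0)))
o=env.get_obs();print(o["force"],o["tool_pos"])
E
sed -i 's/190,135,100,95,8/200,145,100,90,8/;s/(400,380)/(400,360)/' ov.py; python3 ov.py 87.5,.076,0 90,.076,0
```

```text
(array([ 8.78374e+01,  7.64000e-02, -3.30000e-03]), array([-0.16,  0.21, -0.03,  0.86, -0.72]))
(array([ 8.79291e+01,  7.66000e-02, -3.00000e-04]), array([-0.13,  0.19, -0.06, -0.01]))
[-1.66080716  0.28144773 -1.2223068 ] [ 0.54205994 -0.11547406  0.12633872]
```

View pics/ov.png

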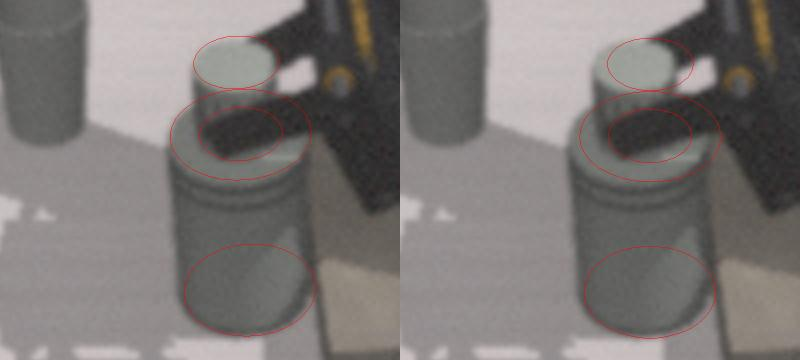

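Call:
{"api": "send_rows", "payload": {
  "steps": [
    [[0,-0.0008,-0.0011],[-0.01,0,0],0.03],
    [[0,-0.0015,-0.0021],[-0.02,0,0],0.03],
    [[0,-0.0022,-0.0031],[-0.03,0,0],0.03],
    [[0,-0.003,-0.0042],[-0.04,0,0],0.03],
    [[0,-0.003,-0.0042],[-0.04,0,0],0.03]
  ]
}}

```text
time_s: 25.4
tool_pos: [0.5419, -0.1116, 0.1273]
tool_rot: [111.9, -0.1, 2.2]
force: [-0.1, -1.0, 5.9]
grip_width: 0.045
```

Call:
{"api": "send_rows", "payload": {
  "steps": [
    [[0,-0.0005,0.0002],[0,0,0],0.03],
    [[0,-0.001,0.0005],[0,0,0],0.03],
    [[0,-0.0014,0.0006],[0,0,0],0.03],
    [[0,-0.0014,0.0006],[0,0,0],0.03],
    [[0,-0.0014,0.0006],[0,0,0],0.03]
  ],
  "grip_force": 15
}}

```text
time_s: 25.82
tool_pos: [0.5421, -0.1116, 0.1271]
tool_rot: [111.9, -0.2, 2.1]
force: [-1.8, -0.1, 9.1]
grip_width: 0.0456
```

```bash
python3 - <<'E'
from arc import *
s=cam("scene");tp=cam("top");o=env.get_obs(); print(o["grip_width"],o["tool_pos"],o["tool_rot"],o["force"],o["wrist_torque"],o["time_s"],o["qpos"].round(1))
E
python3 ov.py 88,.077,0 90,.077,0
```

```text
0.045877665654474147 [ 0.54205219 -0.11165096  0.12712083] [111.88576778  -0.20231588   2.138638  ] [-2.30151486  1.58975747  9.01967847] [-0.59006921 -0.16542487 -0.31508484] 25.9167 [ -5.3  34.1 -28.7 105.4  65.7 101.4 -57.8]
```

View pics/ov.png

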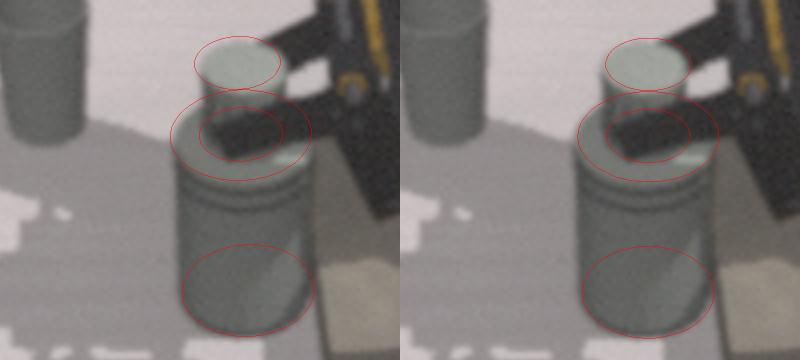

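Call:
{"api": "send_rows", "payload": {
  "steps": [
    [[0,0.0005,-0.0002],[0,0,0],0.03],
    [[0,0.001,-0.0004],[0,0,0],0.03],
    [[0,0.0014,-0.0006],[0,0,0],0.03],
    [[0,0.0014,-0.0006],[0,0,0],0.047],
    [[0,0.0014,-0.0006],[0,0,0],0.055]
  ],
  "grip_force": 8
}}

```text
time_s: 26.38
tool_pos: [0.5417, -0.1107, 0.1246]
tool_rot: [112.3, 0.0, 2.3]
force: [0.6, -0.4, -0.0]
grip_width: 0.0491
```

Call:
{"api": "send_rows", "payload": {
  "steps": [
    [[0,0,0],[0,0,0],0.065],
    [[0,0,0],[0,0,0],0.075],
    [[0,0,0],[0,0,0],0.085],
    [[0,0,0],[0,0,0],0.087],
    [[0,0,0],[0,0,0],0.087]
  ]
}}

```text
time_s: 26.8
tool_pos: [0.5417, -0.1108, 0.1251]
tool_rot: [112.2, 0.0, 2.2]
force: [0.7, -0.5, -0.2]
grip_width: 0.0793
```

```bash
python3 - <<'E'
from arc import *
s=cam("scene");tp=cam("top");o=env.get_obs(); print(o["grip_width"],o["tool_pos"],o["tool_rot"],o["force"],o["wrist_torque"],o["time_s"],o["qpos"].round(1))
crop(tp,240,130,200,150,4,"t27.png")
E
python3 ov.py 88.5,.077,0 90,.078,0
```

```text
0.08389887739342167 [ 0.54168899 -0.1108255   0.12521461] [1.12220217e+02 5.40326919e-04 2.24095325e+00] [ 0.68157161 -0.49629782 -0.48837935] [ 1.16097571 -0.0418039   0.03847851] 26.9 [ -5.3  34.1 -28.8 105.5  65.5 101.1 -57.7]
```

View pics/ov.png

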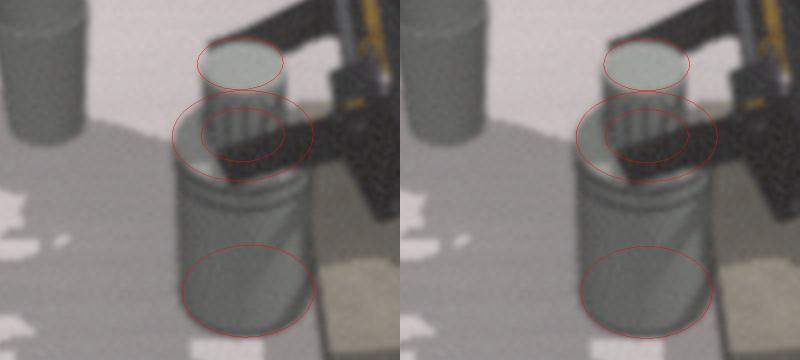

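View pics/t27.png

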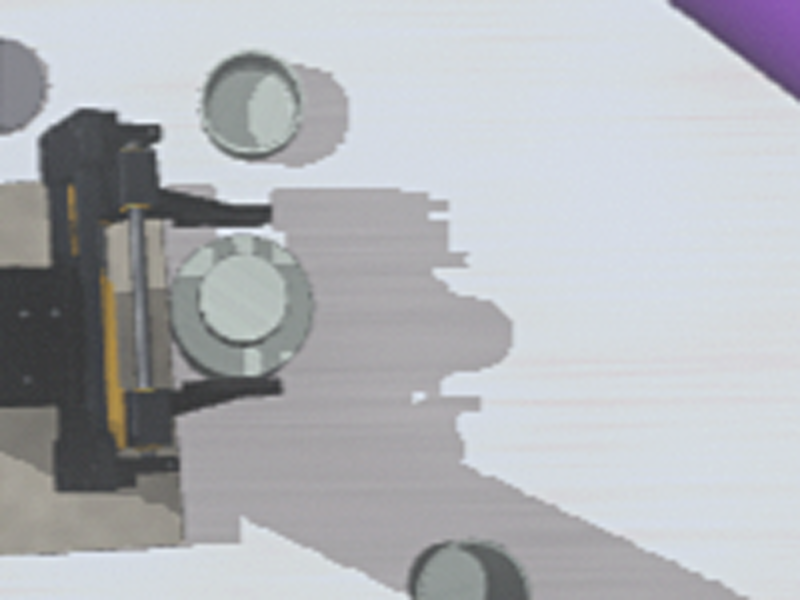

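It stands upright with the fingers open on both sides. I'll retreat along the tool axis.

Call:
{"api": "send_rows", "payload": {
  "steps": [
    [[0,0,-0.01],[0,0,0],0.087],
    [[0,0,-0.03],[0,0,0],0.087],
    [[0,0,-0.055],[0,0,0],0.087],
    [[0,0,-0.08],[0,0,0],0.087],
    [[0,0,-0.1],[0,0,0],0.087]
  ]
}}

```text
time_s: 27.37
tool_pos: [0.538, -0.0158, 0.1639]
tool_rot: [112.3, -0.0, 2.3]
force: [0.4, 0.4, -0.6]
grip_width: 0.0869
```

Call:
{"api": "send_rows", "payload": {
  "steps": [
    [[0,0.01,-0.01],[0,0,0],0.087],
    [[0,0.03,-0.02],[0,0,0],0.087],
    [[0,0.055,-0.03],[0,0,0],0.087],
    [[0,0.08,-0.04],[0,0,0],0.087],
    [[0,0.1,-0.05],[0,0,0],0.087]
  ]
}}

```text
time_s: 27.78
tool_pos: [0.5376, -0.0104, 0.2772]
tool_rot: [112.2, -0.1, 2.2]
force: [-0.2, -0.8, 0.7]
grip_width: 0.0872
```

```bash
python3 - <<'E'
from arc import *
s=cam("scene");tp=cam("top");o=env.get_obs(); print(o["grip_width"],o["tool_pos"],o["tool_rot"],o["force"],o["time_s"])
for nm,c in(("scene",s),("top",tp)): cv2.imwrite(f"pics/{nm}9.png",cv2.resize(c["pixels"][:,:,::-1],(784,588),interpolation=cv2.INTER_CUBIC))
E
python3 ov.py 89.3,.078,0 90,.078,0
```

```text
0.08707088554772843 [ 0.53839323 -0.00937134  0.27923488] [112.29599211  -0.42963419   2.18496906] [-0.86557242  0.58900009 -0.29626368] 27.8833
```

View pics/ov.png

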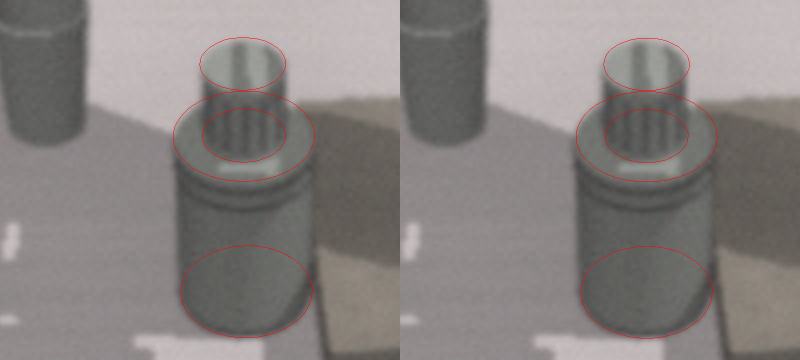

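View pics/scene9.png

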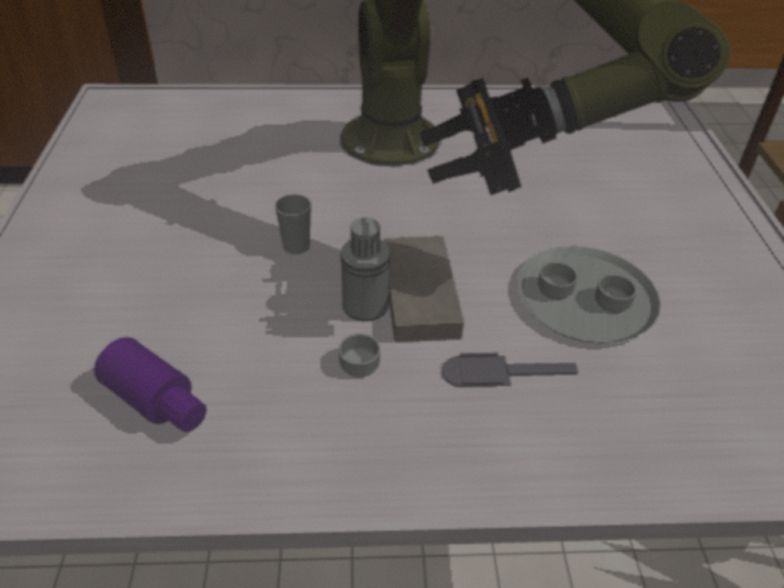

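View pics/top9.png

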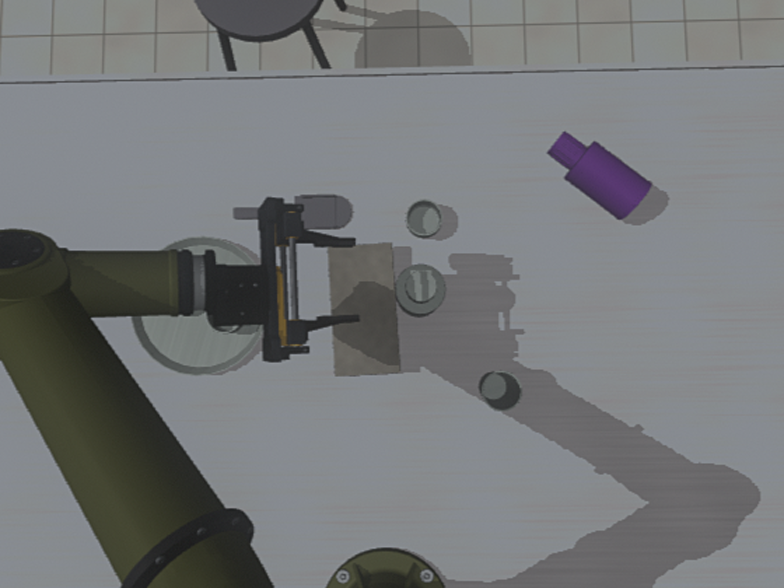

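Call:
{"api": "send_rows", "payload": {
  "steps": [
    [[0,0,0],[0,0,0],0.087],
    [[0,0,0],[0,0,0],0.087],
    [[0,0,0],[0,0,0],0.087],
    [[0,0,0],[0,0,0],0.087],
    [[0,0,0],[0,0,0],0.087]
  ]
}}

```text
time_s: 28.35
tool_pos: [0.5376, -0.0101, 0.2739]
tool_rot: [112.2, 0.1, 2.2]
force: [0.5, -0.2, 0.3]
grip_width: 0.087
```

Run:
```python
from arc import *
tp=cam("top");s=cam("scene");k=1.4
a=onz(tp,421/k,287/k,.17);b=onz(tp,420/k,290.5/k,.12);c=onz(s,366/k,256/k,.12)
for q in(a,b,c): print(q.round(4),"u",((q-F)@n).round(4))
print("katori",onz(s,616/k,288/k,.04).round(3),"a",onz(s,557/k,274/k,.04).round(3))
print(env.get_obs()["joint_velocities"].round(2))
print(env.sign_off())
```

```text
[ 0.5386 -0.0643  0.17  ] u 0.0397
[ 0.5376 -0.0642  0.12  ] u 0.0395
[ 0.5551 -0.0633  0.12  ] u 0.0392
katori [0.549 0.355 0.04 ] a [0.512 0.263 0.04 ]
[ 0.01 -0.2   0.09 -0.09 -0.01  0.13  0.06]
the job is handed in; nothing more can be done
None
```

The job is handed in at about 28 s of the 69 s allowed; sign-off gives no verdict. The katori from the way stands upright on the plate beside katori a, and the dabba stands upright and free against the long side of the stone.

**Last checks**
- **Dabba:** the overlay shows it upright. Its axis measures 39–40 mm from the stone's face in both views, which is about touching.
- **Other objects:** katori a is within about 1 mm of its first measured place. The other katori, the tumbler, the plate and the scoop sit at the same pixels as at the start.
- **Robot:** it is clear of everything, with forces near zero.

**What disagreed or went wrong**
- **Tool offset:** the real fingertips sit about 30 mm behind the reported TCP. My first grasp on the katori therefore closed above its rim; I measured the offset in the pictures and allowed for it.
- **Raising the dabba:** from about 60° up, the foot face rode on the stone's top edge. By camera fit the lower foot edge rose about 7–10 mm, with forces up to about 25 N, so the foot was not on the table throughout.
- **How I mended it:** I drew the dabba about 2 cm outward, with the arm carrying nearly its whole weight and the foot edge a few millimetres up at most. The foot was then about 1 cm clear of the stone, so it was not against it for that part. I finished raising it from there, and it ended up against the stone.
- **Scene view:** in the closing check it put the dabba about 15 mm further along the stone than the top view. That is along the face, so it does not affect the distance to the stone.

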